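# Refill the hall scent diffuser

### The job

Open the diffuser's clamp fully upright, move every spent cartridge from its bays into the shallow steel tin, and stand every fresh cartridge from the tray in a bay of its own. Then close the clamp all the way so that it drives the fresh cartridges home, and turn the dial knob until the steel pointer lines up with the brass mark. Do not bump the glass trinket box on the tray.

Things in the scene. Friction and masses are not known exactly. Their poses are not given: they have to be found in the camera images.
- station: white scent diffuser, fixed to the table. Origin on the table under the middle bay; its x points to the hinge side (away from the robot), y to its left. Body spans x -30..80, y -80..170 mm, top face 38 mm high. Three square bays (41 x 41 mm, centres at y -46, 0, +46 mm, x 0) sit in its right part under the clamp; the dial console is the left part (y 75..170). Both move together with its yaw.
- bay0 (a point): centre of the floor plate of bay 0 when that plate is up (20 mm above the table, 18 mm below the bay's rim); axes as the station's. The floor plate is on a spring (1.2 N at rest, 2.1 N fully down): a cartridge just set in rests at this level and stands 28 mm proud of the rim; the closed clamp drives it 6 mm lower, its home.
- bay1 (a point): centre of the floor plate of bay 1 when that plate is up (20 mm above the table, 18 mm below the bay's rim); axes as the station's. The floor plate is on a spring (1.2 N at rest, 2.1 N fully down): a cartridge just set in rests at this level and stands 28 mm proud of the rim; the closed clamp drives it 6 mm lower, its home.
- bay2 (a point): centre of the floor plate of bay 2 when that plate is up (20 mm above the table, 18 mm below the bay's rim); axes as the station's. The floor plate is on a spring (1.2 N at rest, 2.1 N fully down): a cartridge just set in rests at this level and stands 28 mm proud of the rim; the closed clamp drives it 6 mm lower, its home.
- clamp (a joint): aluminium clamp plate hinged on the far side of the bays: 0 closed (plate level, cartridges pressed home), grows as it lifts, 1.95 rad fully open, leaning back. Starts ajar. Stiff hinge (0.45 N m): it stays where it is left; lifting takes about 5 N at the handle, the last 6 mm of closing on cartridges about 5 N. Plate 138 mm wide, 90 mm from hinge to free edge, 8 mm thick.
- clamp_hinge (a point): middle of the clamp's hinge axis (which runs along the station's y), 65 mm behind the middle bay, 64 mm above the table.
- clamp_handle (a point): middle of the clamp's handle: a round bar 12 mm thick along the station's y, 135 mm from the hinge in the plane of the plate, carried by two 10 mm arms whose inner faces are 58 mm apart; open gap of 39 mm between bar and plate edge.
- knob_grip (a point): middle of the grip bar of the dial knob on the console, on the knob's vertical axis; the bar is 42 mm long, 14 mm thick, from 50 to 82 mm above the table over a flat disc; this point is 75 mm above the table. Its x axis lies along the bar and turns with it.
- knob (a joint): turn of the knob, rad, grows clockwise seen from above, range 0..3.4; at 0 the grip bar lies along the station's x. It drives the pointer: 15 mm of pointer travel to the station's +y per rad clockwise. Stays where it is left (0.05 N m).
- pointer_tip (a point): front tip of the small steel pointer that slides along the station's y in the slot on the console, in front of the knob; knob-driven only.
- mark_tip (a point): rear tip of the small brass mark fixed on the console just in front of the pointer's slot; pointer and mark are both 5 mm wide, and are aligned when both tips have the same y in the station's axes. Axes as the station's.
- tin: shallow open steel tin for spent cartridges, fixed, 140 mm (its x) by 96 mm (its y), 20 mm high, walls and floor 3 mm thick; origin at the centre of its underside.
- tray: rattan-edged wooden tray, fixed, 280 mm (its x) by 230 mm (its y), floor 6 mm above the table, edge 18 mm high; origin at the centre of its underside.
- fresh0: fresh cartridge, standing on the tray at the start: 50 g cylindrical scent cartridge standing upright, 36 mm diameter, 46 mm tall, lower 14 mm grey, the rest white, plain foil disc on top; origin at the centre of its underside, z up its axis. Two or three of the fresh0..2 are present.
- fresh1: fresh cartridge, standing on the tray at the start: 50 g cylindrical scent cartridge standing upright, 36 mm diameter, 46 mm tall, lower 14 mm grey, the rest white, plain foil disc on top; origin at the centre of its underside, z up its axis. Two or three of the fresh0..2 are present.
- fresh2: fresh cartridge, standing on the tray at the start: 50 g cylindrical scent cartridge standing upright, 36 mm diameter, 46 mm tall, lower 14 mm grey, the rest white, plain foil disc on top; origin at the centre of its underside, z up its axis. Two or three of the fresh0..2 are present.
- spent0: spent cartridge, standing in a bay at the start: 50 g cylindrical scent cartridge standing upright, 36 mm diameter, 46 mm tall, lower 14 mm grey, the rest white, plain foil disc on top; origin at the centre of its underside, z up its axis. One or two of the spent0..2 are present.
- spent1: spent cartridge, standing in a bay at the start: 50 g cylindrical scent cartridge standing upright, 36 mm diameter, 46 mm tall, lower 14 mm grey, the rest white, plain foil disc on top; origin at the centre of its underside, z up its axis. One or two of the spent0..2 are present.
- spent2: spent cartridge, standing in a bay at the start: 50 g cylindrical scent cartridge standing upright, 36 mm diameter, 46 mm tall, lower 14 mm grey, the rest white, plain foil disc on top; origin at the centre of its underside, z up its axis. One or two of the spent0..2 are present.
- trinket_box: glass trinket box with a lid on the tray, 60 x 48 x 35 mm, origin under its centre; leave alone.
- torch: red pocket torch lying on the tray, 76 mm long along its x, 22 mm thick; bystander, origin under its middle.
- magnet: round ceramic magnet, 28 mm diameter, 6 mm thick, lying on the tray; bystander.
- bottle_cap: steel bottle cap, 29 mm diameter, 7 mm thick, lying on the tray; bystander.
- carabiner: aluminium carabiner, 58 x 32 x 8 mm, lying flat on the tray; bystander.
There are look-alikes about, which are no part of the job. What is meant by the tin is not turquoise, and is the larger of those in its own colour.

How it is judged:
On the way, in this order (a step that is already met when the one before it is completed fails the run):
1. the clamp has been opened (beyond 1.3 rad) (value of joint clamp above 1.3 rad), for 0.2 s.
2. with the clamp still open, every fresh cartridge stands in a bay and every spent one is in the tin (value of joint clamp above 1 rad and ((horizontal distance between fresh0 and bay0 below 0.006 m and z of fresh0 in the frame of bay0 between -0.012 and 0.004 m) or (horizontal distance between fresh0 and bay1 below 0.006 m and z of fresh0 in the frame of bay1 between -0.012 and 0.004 m) or (horizontal distance between fresh0 and bay2 below 0.006 m and z of fresh0 in the frame of bay2 between -0.012 and 0.004 m)) and angle between each of fresh0, fresh1, fresh2's own z axis and vertical below 0.2 rad and ((horizontal distance between fresh1 and bay0 below 0.006 m and z of fresh1 in the frame of bay0 between -0.012 and 0.004 m) or (horizontal distance between fresh1 and bay1 below 0.006 m and z of fresh1 in the frame of bay1 between -0.012 and 0.004 m) or (horizontal distance between fresh1 and bay2 below 0.006 m and z of fresh1 in the frame of bay2 between -0.012 and 0.004 m)) and ((horizontal distance between fresh2 and bay0 below 0.006 m and z of fresh2 in the frame of bay0 between -0.012 and 0.004 m) or (horizontal distance between fresh2 and bay1 below 0.006 m and z of fresh2 in the frame of bay1 between -0.012 and 0.004 m) or (horizontal distance between fresh2 and bay2 below 0.006 m and z of fresh2 in the frame of bay2 between -0.012 and 0.004 m)) and x of spent0 in the frame of tin between -0.067 and 0.067 m and y of spent0 in the frame of tin between -0.045 and 0.045 m and z of spent0 in the frame of tin between -0.005 and 0.03 m and x of spent1 in the frame of tin between -0.067 and 0.067 m and y of spent1 in the frame of tin between -0.045 and 0.045 m and z of spent1 in the frame of tin between -0.005 and 0.03 m and x of spent2 in the frame of tin between -0.067 and 0.067 m and y of spent2 in the frame of tin between -0.045 and 0.045 m and z of spent2 in the frame of tin between -0.005 and 0.03 m), for 0.2 s.
3. the clamp is closed and every fresh cartridge is driven home (value of joint clamp below 0.05 rad and ((horizontal distance between fresh0 and bay0 below 0.006 m and z of fresh0 in the frame of bay0 between -0.012 and -0.0035 m) or (horizontal distance between fresh0 and bay1 below 0.006 m and z of fresh0 in the frame of bay1 between -0.012 and -0.0035 m) or (horizontal distance between fresh0 and bay2 below 0.006 m and z of fresh0 in the frame of bay2 between -0.012 and -0.0035 m)) and angle between each of fresh0, fresh1, fresh2's own z axis and vertical below 0.2 rad and ((horizontal distance between fresh1 and bay0 below 0.006 m and z of fresh1 in the frame of bay0 between -0.012 and -0.0035 m) or (horizontal distance between fresh1 and bay1 below 0.006 m and z of fresh1 in the frame of bay1 between -0.012 and -0.0035 m) or (horizontal distance between fresh1 and bay2 below 0.006 m and z of fresh1 in the frame of bay2 between -0.012 and -0.0035 m)) and ((horizontal distance between fresh2 and bay0 below 0.006 m and z of fresh2 in the frame of bay0 between -0.012 and -0.0035 m) or (horizontal distance between fresh2 and bay1 below 0.006 m and z of fresh2 in the frame of bay1 between -0.012 and -0.0035 m) or (horizontal distance between fresh2 and bay2 below 0.006 m and z of fresh2 in the frame of bay2 between -0.012 and -0.0035 m))), for 0.2 s.
At the end, for the whole second after the job is handed in: clamp closed (below 0.05 rad); every fresh cartridge upright in a bay (within 6 mm of its centre) and at least 3.5 mm below the raised plate level; every spent cartridge inside the tin; pointer tip within 2.5 mm of the mark along the scale; cartridges at rest (all of step 3 and x of spent0 in the frame of tin between -0.067 and 0.067 m and y of spent0 in the frame of tin between -0.045 and 0.045 m and z of spent0 in the frame of tin between -0.005 and 0.03 m and x of spent1 in the frame of tin between -0.067 and 0.067 m and y of spent1 in the frame of tin between -0.045 and 0.045 m and z of spent1 in the frame of tin between -0.005 and 0.03 m and x of spent2 in the frame of tin between -0.067 and 0.067 m and y of spent2 in the frame of tin between -0.045 and 0.045 m and z of spent2 in the frame of tin between -0.005 and 0.03 m and y of pointer_tip in the frame of mark_tip between -0.0025 and 0.0025 m and linear speed of each of fresh0, fresh1, fresh2, spent0, spent1, spent2 below 0.02 m/s); the robot touches nothing.
It fails at once if the robot bumps the glass trinket box (over 3 N) (contact force between any of the fingers, the arm and trinket_box above 3 N).
Of fresh0, fresh1, fresh2 only 2 to 3 are there at a start; the rules pass over those that are not, and their reading is None.
Of spent0, spent1, spent2 only 1 to 2 are there at a start; the rules pass over those that are not, and their reading is None.
At some moment in a run one of fresh0, fresh1, fresh2 may be knocked a few centimetres aside while the robot is not near it.
It also fails if it takes over 210 s, if anything falls off the work surface, if the arm or the gripper's body presses on something with over 40 N, if the wrist force passes 120 N, or if a joint passes its speed limit or range.

### The arm

A 6-joint arm with a two-finger parallel gripper is mounted at the origin on the work surface. World frame = base frame: x ahead of the robot, y to its left, z up, the work surface at z = 0. Lengths are in m, angles in rad, forces in N, time in s.
With the tool pointing down it reaches from about 0.2 to 0.875 m from the base axis. Payload 3.4 kg.
Tool frame: the origin (TCP) lies at the very end of the fingers, on their centre line; the grasp point (between the pads) lies 19 mm behind it; z points along the fingers, y is the line along which they close (so a half turn about z gives the same grasp; the last joint's range is limited). The gripper opens to 94 mm and grips with 3 to 60 N. Pads are 16 mm wide; open, the fingers measure 119 mm over their backs; the gripper's body (75 mm by 177 mm) begins 78 mm behind the grasp point.
Start: joints at [-1.302, 0.276, 1.505, -0, 1.361, -0.121], TCP at [0.219, -0.532, 0.205] pointing down, gripper open.
Joint ranges: [-2.89, 2.89], [-0.75, 2.08], [0.22, 2.7], [-1.18, 4.32], [0.11, 2.71], [-2.7, 2.7]. Speed limits (rad/s): [2.57, 2.57, 3.14, 3.14, 3.14, 3.14].

### API

Orientations are given as a unit quaternion [w, x, y, z].
In Python, from cell import env gives the robot as it stands.
- The arm moves only by the tool carry_out, never from a script. Its argument "series" is text: rows parted by semicolons, each of 7 numbers parted by spaces: the turn, a rotation vector about the world's x, y, z in rad, then the shift along the world's x, y, z in cm, then the closure in counts, from 0 (fully open) to 255 (shut). A call has 1 to 20 rows; each row is the pose to reach, as a shift and turn from the pose commanded when the call began; what a row does not reach only later rows make up. A row lasts 1/12 s, in which the tool goes at most 41.7 mm and 7.16 degrees, less where a joint would pass 70% of its speed; a pose out of reach is approached as far as the arm can. A call with a gripper value outside its range is refused whole. The fingers move at their own pace and stop on an object; the grip force is fixed at half the most. Time passes only in rows, so rows that repeat a pose let the fingers close. It gives the time, the measured TCP pose, the force, the opening and the grip force at its end, in the units of the state.
- env.sense(): the state, without advancing time (a new reading comes with each control period).
- env.get_image(name): name is "scene" or "top" or "wrist"; returns (picture, depth): 480x640x3 uint8, red, green, blue; 480x640 float32, m along the optical axis (not along the pixel's ray), 0 where there is no reading.
- env.camera_params(name): a dict with "fx", "fy", "cx", "cy" (pixels), "k1" (the pictures are not rectified: a ray, as slopes to the right and down, at radius r is drawn at 1 + k1 r^2 times it, then the intrinsics apply), "R" (3x3) and "t" (3): a world point X has camera coordinates R X + t; the wrist camera has in their place "tool_from_camera" (4x4, takes a point from camera to tool coordinates, whose origin is the TCP and whose axes are the flange's). Camera axes: x right, y down, z forward; pixel columns grow to the right and rows downward; lengths in m; the calibration is good to about 2 mm. A picture is of the moment at which its call begins: read the wrist's pose just before it. camera_params takes no time and is no camera call.
- env.job_done(): hands the job in; it is judged then, once.
Trained networks look in the newest picture that a camera, given by its name, has taken for a name from the list of things; names that differ only in an ending like _2 or _b are one class to them, and where a whole thing is asked for, a point or a joint stands for the part that bears it (a point fixed in the world has none). Each returns a list of dicts, best first, with "p" (0 to 1); they miss things now and then, are a little off and sometimes report something else, mostly with a low value. They report only what shows in the picture. A call takes as long as a camera call. They do not tell look-alikes from the thing itself.
- env.outline_of(camera, label): "region" (480x640 bool, what is visible of it) and "rect" ([centre column, centre row, width, height] in pixels, round what is visible of it).
The state is a dict: "time_s": time; "q": joint angles; "qd": joint speeds; "effort": joint torques, N m; "eef_pos": TCP position; "tool_rot": TCP orientation; "ft_force": force on the tool from outside, world axes, zero at the start; "torque": the same for the moment, N m; "grip_width": finger opening in m; "grasp_force": force on a finger pad.
Only numpy, scipy, OpenCV 4.12 (cv2) and the standard library are available. Lean on these libraries where they do the work, as an engineer would, in place of code of your own. Each camera call takes 0.05 s, during which the arm holds its last target. There are 200 camera calls.

## Working session

There is one attempt and no reset: what is moved stays moved. The work goes in short steps, Python scripts to look and compute and a tool call to move; the robot and the scene stay as the last step left them, time stands still between calls to the robot, and variables do not carry over. Pictures are saved under pics/ and viewed, at most 14 in all, crops included, and the job is handed in when it is done.

Besides the shell and the picture viewer there is one more tool, called after "Request:" as name(argument=value, ...) on one line, values as JSON. carry_out: Moves the arm, as the interface text tells. Its arguments: {"type":"object","properties":{"series":{"type":"string"}},"required":["series"]}

```bash
ls; mkdir -p pics; python3 - <<'E'
from cell import env
import cv2,numpy as np
s=env.sense();print({k:np.round(v,3).tolist() for k,v in s.items()})
for n in ("top","scene"):
    im,d=env.get_image(n);cv2.imwrite(f"pics/{n}0.png",im[:,:,::-1]);np.save(f"pics/{n}0.npy",d)
for n in ("top","scene","wrist"):
    print(n,{k:np.round(v,4).tolist() for k,v in env.camera_params(n).items()})
E
```

```text
pics
{'time_s': 0.0, 'q': [-1.302, 0.277, 1.506, -0.0, 1.361, -0.121], 'qd': [-0.0, -0.002, -0.0, -0.001, 0.002, -0.0], 'effort': [-0.001, -40.46, -23.723, 0.07, 0.034, -0.0], 'eef_pos': [0.218, -0.531, 0.205], 'tool_rot': [-0.001, 0.981, 0.194, -0.0], 'ft_force': [-0.506, 0.642, -0.183], 'torque': [-0.061, -0.051, -0.002], 'grasp_force': 0.0, 'grip_width': 0.094}
top {'fx': 522.5599, 'fy': 522.5599, 'cx': 318.3265, 'cy': 244.3706, 'k1': -0.1414, 'R': [[-0.0172, -0.9997, 0.019], [-0.996, 0.0155, -0.0879], [0.0876, -0.0204, -0.9959]], 't': [0.0332, 0.4795, 1.3609]}
scene {'fx': 449.5975, 'fy': 449.5975, 'cx': 324.0922, 'cy': 243.399, 'k1': -0.0898, 'R': [[0.857, 0.5151, 0.0141], [0.3807, -0.6145, -0.6909], [-0.3473, 0.5975, -0.7228]], 't': [-0.4143, -0.0996, 1.3619]}
wrist {'fx': 377.8833, 'fy': 377.8833, 'cx': 315.1703, 'cy': 240.5303, 'k1': -0.0494, 'tool_from_camera': [[0.0018, -0.9631, -0.2693, 0.0796], [1.0, 0.0023, -0.0012, -0.0001], [0.0018, -0.2693, 0.9631, -0.1787], [0.0, 0.0, 0.0, 1.0]]}
```

View pics/top0.png

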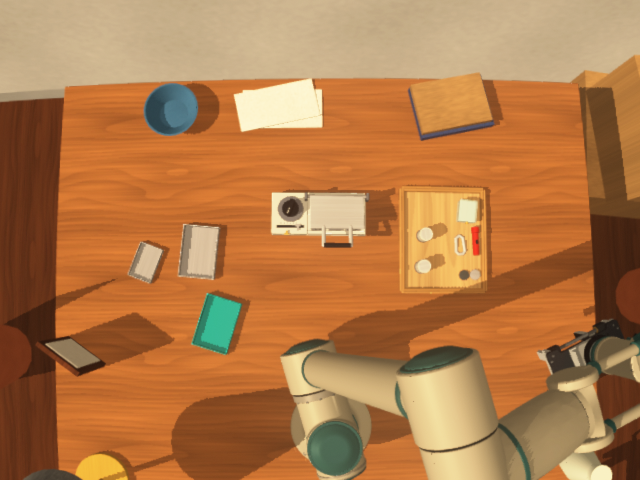

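View pics/scene0.png

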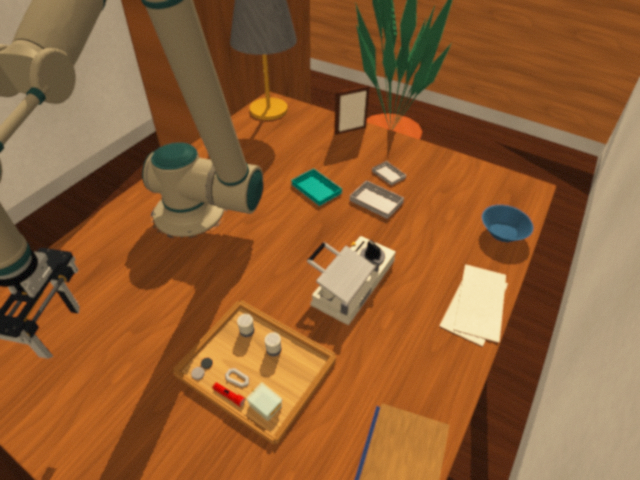

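The top view shows the station at (318,214), the clamp ajar with its handle at (337,243), fresh cartridges at (425,234) and (424,266), and the glass box at (469,210). The larger grey tin is at (200,250). The small grey tin and the turquoise one are look-alikes.

```bash
cat > h.py <<'E'
from cell import env
import cv2,numpy as np
from scipy.spatial.transform import Rotation as Ro
def cam(n):
    p=env.camera_params(n);K=np.array([[p['fx'],0,p['cx']],[0,p['fy'],p['cy']],[0,0,1]]);D=np.array([p['k1'],0,0,0,0.])
    if 'R' in p: R=np.array(p['R']).T;c=-R@np.array(p['t'])
    else:
        s=env.sense();T=np.array(p['tool_from_camera']);w,x,y,z=s['tool_rot'];Q=Ro.from_quat([x,y,z,w]).as_matrix()
        R=Q@T[:3,:3];c=Q@T[:3,3]+s['eef_pos']
    return K,D,R,c
def rays(n,px,C=None):
    K,D,R,c=C or cam(n)
    u=cv2.undistortPoints(np.float64(px).reshape(-1,1,2),K,D).reshape(-1,2)
    return np.c_[u,np.ones(len(u))]@R.T,c
def atz(n,px,z,C=None):
    r,c=rays(n,px,C);return c+r*((z-c[2])/r[:,2])[:,None]
def cloud(n,d,C=None,mask=None):
    v,u=np.nonzero((d>0) if mask is None else (d>0)&mask)
    r,c=rays(n,np.c_[u,v],C);return c+r*d[v,u][:,None],np.c_[u,v]
def proj(n,X,C=None):
    K,D,R,c=C or cam(n);return cv2.projectPoints((np.float64(X).reshape(-1,3)-c)@R,np.zeros(3),np.zeros(3),K,D)[0].reshape(-1,2)
def st():
    s=env.sense();print('t',round(s['time_s'],2),'pos',np.round(s['eef_pos'],4),'q',np.round(s['q'],2),'rot',np.round(s['tool_rot'],3),'F',np.round(s['ft_force'],1),'w',round(s['grip_width'],4));return s
E
python3 - <<'E'
from h import *
d=np.load('pics/top0.npy')
im=cv2.imread('pics/top0.png')
def rect(P):
    r=cv2.minAreaRect(np.float32(P[:,:2]*1000));return np.round(r[0],1),np.round(r[1],1),round(r[2],1)
for l in ("station","tin","tray","fresh0","trinket_box","clamp","clamp_handle","knob"):
    for o in env.outline_of("top",l)[:4]:
        P,_=cloud("top",d,None,o["region"])
        if len(P)<5: continue
        print(l,round(o["p"],2),np.round(o["rect"],1),'z%',np.round(np.percentile(P[:,2],[5,50,95]),3),'med',np.round(np.median(P,0),3),*rect(P))
E
```

```text
station 0.87 [320.  220.4  99.6  55.3] z% [0.032 0.07  0.101] med [0.552 0.018 0.07 ] [543.9  23.7] [250.2 155.5] 87.6
tin 0.86 [216.3 325.1  46.3  62.1] z% [0.    0.005 0.021] med [0.274 0.3   0.005] [273.6 300.6] [104.1 144. ] 71.7
tin 0.79 [199.3 253.2  44.6  57.8] z% [0.    0.005 0.019] med [0.468 0.346 0.005] [466.6 343.8] [ 95.9 139.8] 83.7
tin 0.68 [147.1 262.7  32.   34.4] z% [-0.001  0.004  0.015] med [0.441 0.492 0.004] [440.8 490.2] [ 68.1 100.2] 67.8
tray 0.69 [476.1 239.6   2.9  32.9] z% [0.016 0.024 0.03 ] med [ 0.488 -0.397  0.024] [ 485.  -399.7] [80.3 23.6] 2.8
tray 0.68 [442.4 238.7  87.9 105.3] z% [0.003 0.009 0.022] med [ 0.485 -0.304  0.009] [ 490.6 -313.5] [248.8 296.8] 89.1
fresh0 0.64 [420.5 267.8  20.3  12.9] z% [0.017 0.052 0.058] med [ 0.416 -0.243  0.052] [ 415.7 -246.4] [36.  33.6] 84.6
fresh0 0.63 [425.9 233.7  12.6  17.8] z% [0.027 0.053 0.058] med [ 0.499 -0.252  0.053] [ 500.9 -254.3] [36.2 35.2] 89.3
trinket_box 0.64 [468.3 211.9  24.   24.1] z% [0.018 0.042 0.047] med [ 0.562 -0.371  0.042] [ 562.9 -374.8] [50.  69.5] 82.6
clamp 0.69 [338.9 221.1  58.9  53.3] z% [0.07  0.085 0.108] med [ 0.549 -0.021  0.085] [532.9 -21.7] [137.3 136. ] 88.9
clamp 0.65 [443.5 238.6  87.7 105. ] z% [0.003 0.009 0.022] med [ 0.485 -0.302  0.009] [ 493.3 -312.9] [245.9 296.8] 88.8
clamp_handle 0.93 [339.4 220.8  54.5  55.8] z% [0.047 0.084 0.108] med [ 0.546 -0.019  0.084] [534.  -24.3] [142.3 138.3] 89.0
clamp_handle 0.66 [424.1 235.2  12.1  16. ] z% [0.018 0.053 0.058] med [ 0.499 -0.25   0.053] [ 500.9 -253.5] [33.8 34. ] 40.3
clamp_handle 0.39 [320.8 219.4 101.9  57.5] z% [0.023 0.069 0.101] med [0.552 0.017 0.069] [545.1  21.6] [255.8 157.6] 86.6
knob 0.69 [289.5 208.   15.2  19.2] z% [0.05  0.058 0.086] med [0.571 0.097 0.058] [572.2  98.7] [41.6 40. ] 64.4
knob 0.23 [457.8 245.6  11.2  23.8] z% [0.006 0.013 0.019] med [ 0.469 -0.363  0.013] [ 471.9 -359.7] [29.6 49.7] 75.4
```

Request:
carry_out(series="0 0 1.18 23 51 11.5 0;0 0 1.18 23 51 11.5 0;0 0 1.18 23 51 11.5 0;0 0 1.18 23 51 11.5 0;0 0 1.18 23 51 11.5 0;0 0 1.18 23 51 11.5 0;0 0 1.18 23 51 11.5 0;0 0 1.18 23 51 11.5 0;0 0 1.18 23 51 11.5 0;0 0 1.18 23 51 11.5 0;0 0 1.18 23 51 11.5 0;0 0 1.18 23 51 11.5 0;0 0 1.18 23 51 11.5 0;0 0 1.18 23 51 11.5 0;0 0 1.18 23 51 11.5 0;0 0 1.18 23 51 11.5 0;0 0 1.18 23 51 11.5 0;0 0 1.18 23 51 11.5 0")

```text
time_s: 2.0
eef_pos: [0.4479, -0.0229, 0.3202]
tool_rot: [-0.0, 0.708, 0.706, -0.0]
ft_force: [0.1, 0.4, -0.6]
grip_width: 0.0938
grasp_force: 0.0
```

```bash
python3 - <<'E'
from h import *
st()
C=cam("wrist");im,d=env.get_image("wrist");cv2.imwrite("pics/w1.png",im[:,:,::-1]);np.save("pics/w1.npy",d)
import pickle;pickle.dump(C,open('pics/w1.pkl','wb'))
P,u=cloud("wrist",d,C)
def rect(P):
    r=cv2.minAreaRect(np.float32(P[:,:2]*1000));return np.round(r[0],1),np.round(r[1],1),round(r[2],2)
for l in ("station","clamp","clamp_handle"):
    for o in env.outline_of("wrist",l)[:2]:
        Q,_=cloud("wrist",d,C,o["region"])
        if len(Q)>5: print(l,round(o["p"],2),np.round(o["rect"]),np.round(np.percentile(Q[:,2],[1,50,99]),3),*rect(Q))
m=(P[:,2]>.034)&(P[:,2]<.042)&(P[:,1]<.2)&(P[:,1]>-.15)&(P[:,0]>.45)
print('top face',m.sum(),*rect(P[m]))
E
```

```text
t 2.0 pos [ 0.4479 -0.0229  0.3202] q [-0.21  0.03  1.53 -0.    1.58 -0.2 ] rot [-0.     0.708  0.706 -0.   ] F [ 0.1  0.4 -0.6] w 0.0938
station 0.71 [398. 162. 136. 221.] [0.004 0.068 0.108] [549.1  14.8] [168.2 287.1] 0.63
station 0.51 [384. 113.  20.  12.] [0.037 0.042 0.045] [527.  83.] [13.7 15.3] 61.01
clamp 0.96 [391. 205. 127. 124.] [0.067 0.083 0.108] [533.3 -34.2] [167.  136.4] 88.55
clamp 0.55 [370.  88.   6.   8.] [0.036 0.042 0.044] [510.6 110. ] [8.6 8.2] 89.37
clamp_handle 0.78 [392. 206. 125. 122.] [0.06  0.083 0.108] [533.7 -33.9] [166.3 137. ] 88.82
top face 6491 [560.3  24.2] [252.  112.9] 88.87
```

View pics/w1.png

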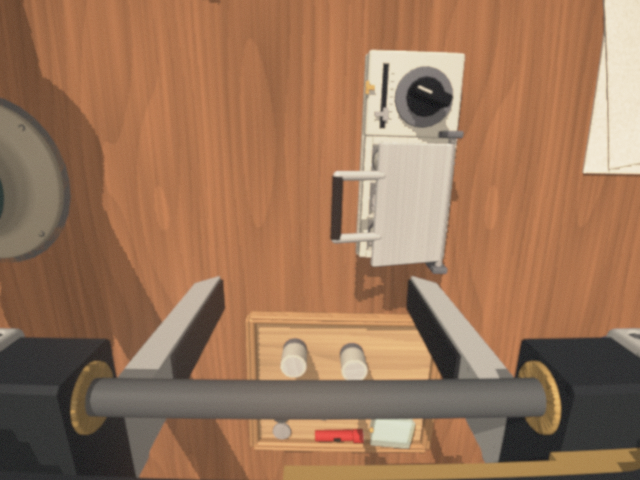

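The wrist view shows the station with its handle bar at (337,208), the knob at (424,97), the pointer at (382,116) and the brass mark at (370,88). The yaw is about -1.1° and the origin is near (0.534, -0.020).

```bash
python3 - <<'E'
from h import *
import pickle
C=pickle.load(open('pics/w1.pkl','rb'));d=np.load('pics/w1.npy')
im=cv2.imread('pics/w1.png')
P,u=cloud("wrist",d,C)
m=(u[:,0]>331)&(u[:,0]<343)&(u[:,1]>180)&(u[:,1]<238)&(P[:,2]>.06)
B=P[m];print(len(B),np.round(np.median(B,0),4),np.round(B.min(0),4),np.round(B.max(0),4))
print('plate');
m=(u[:,0]>385)&(u[:,0]<442)&(u[:,1]>150)&(u[:,1]<258);Q=P[m]
A=np.c_[Q[:,:2],np.ones(len(Q))];c=np.linalg.lstsq(A,Q[:,2],rcond=None)[0];print(c,'tilt',np.arctan(np.hypot(*c[:2])))
m=(P[:,2]>.034)&(P[:,2]<.042)&(P[:,1]<.2)&(P[:,1]>-.15)&(P[:,0]>.45);print('topz',np.median(P[m,2]))
m=(P[:,2]<.01)&(P[:,0]>.4)&(P[:,0]<.48)&(P[:,1]>-.1);print('tablez',np.median(P[m,2]))
E
```

```text
607 [ 0.4714 -0.0178  0.1071] [ 0.4662 -0.0498  0.1005] [0.4778 0.0111 0.1101]
plate
[-0.29715873  0.00849461  0.24602879] tilt 0.28895962695158545
topz 0.037462074529051426
tablez -0.0005460550338593495
```

Request:
carry_out(series="0 -0.785 0 -2 0.4 -10 150;0 -0.785 0 -2 0.4 -17.5 150;0 -0.785 0 -2 0.4 -17.5 150;0 -0.785 0 -2 0.4 -17.5 150;0 -0.785 0 -2 0.4 -17.5 150;0 -0.785 0 -2 0.4 -17.5 150;0 -0.785 0 -2 0.4 -17.5 150;0 -0.785 0 -2 0.4 -17.5 150;0 -0.785 0 -2 0.4 -17.5 150;0 -0.785 0 -2 0.4 -17.5 150;0 -0.785 0 -2 0.4 -17.5 150;0 -0.785 0 -2 0.4 -17.5 150")

```text
time_s: 3.2
eef_pos: [0.4265, -0.0183, 0.144]
tool_rot: [0.27, 0.655, 0.652, 0.27]
ft_force: [-0.1, 0.1, 1.0]
grip_width: 0.0385
grasp_force: 0.0
```

```bash
python3 - <<'E'
from h import *
st()
C=cam("wrist");im,d=env.get_image("wrist")
b=proj("wrist",[[.471,-.05,.1025],[.471,-.019,.1025],[.471,.01,.1025]],C);print(b)
for q in b: cv2.circle(im,tuple(int(v) for v in q),3,(255,0,0),-1)
cv2.imwrite("pics/w2.png",im[:,:,::-1])
E
```

```text
t 3.2 pos [ 0.4265 -0.0183  0.144 ] q [-0.59 -0.21  2.53  1.29  0.42 -1.7 ] rot [0.27  0.655 0.652 0.27 ] F [-0.1  0.1  1. ] w 0.0385
[[318.25567096 302.52957271]
 [318.17020512 259.82426075]
 [318.08106401 217.15054345]]
```

View pics/w2.png

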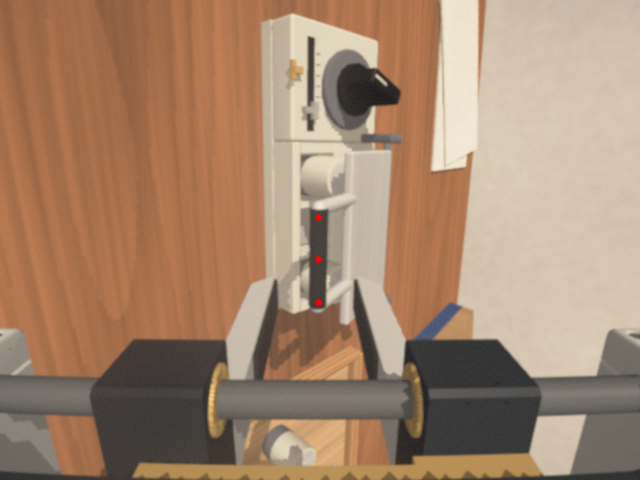

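The red points fall on the bar, so the handle estimate holds. Spent cartridges stand in bays 0 and 2, and bay 1 is empty. I'll grasp the bar now.

Request:
carry_out(series="0 0 0 2 0 -2 150;0 0 0 4 0 -4 150;0 0 0 5.8 0 -5.5 150;0 0 0 5.8 0 -5.5 150;0 0 0 5.8 0 -5.5 150;0 0 0 5.8 0 -5.5 255;0 0 0 5.8 0 -5.5 255;0 0 0 5.8 0 -5.5 255;0 0 0 5.8 0 -5.5 255;0 0 0 5.8 0 -5.5 255;0 0 0 5.8 0 -5.5 255")

```text
time_s: 4.17
eef_pos: [0.4848, -0.0181, 0.0896]
tool_rot: [0.27, 0.654, 0.653, 0.269]
ft_force: [-2.1, -0.3, -4.2]
grip_width: 0.0112
grasp_force: 30.0
```

```bash
python3 - <<'E'
from h import *
s=st()
# arc offsets in cm from theta .289
h=np.array([.599,.064]);f=lambda t:np.array([-np.cos(t),np.sin(t)])*13.5
for t in np.arange(.289,1.96,.1): print(round(t,2),np.round(f(t)-f(.289),1))
E
```

```text
t 4.17 pos [ 0.4848 -0.0181  0.0896] q [-0.42  0.08  2.56  2.23  0.37 -2.57] rot [0.27  0.654 0.653 0.269] F [-2.1 -0.3 -4.2] w 0.0112
0.29 [0. 0.]
0.39 [0.4 1.3]
0.49 [1.  2.5]
0.59 [1.7 3.7]
0.69 [2.5 4.7]
0.79 [3.4 5.7]
0.89 [4.4 6.6]
0.99 [5.5 7.4]
1.09 [6.7 8.1]
1.19 [7.9 8.7]
1.29 [9.2 9.1]
1.39 [10.5  9.4]
1.49 [11.8  9.6]
1.59 [13.2  9.7]
1.69 [14.5  9.6]
1.79 [15.9  9.3]
1.89 [17.2  9. ]
```

Request:
carry_out(series="0 0.1 0 -0.1 0 -0.1 255;0 0.2 0 -0.3 0 -0.2 255;0 0.3 0 -0.5 0 -0.35 255;0 0.4 0 -0.6 0 -0.4 255;0 0.5 0 -0.8 0 -0.5 255;0 0.6 0 -1 0 -0.5 255;0 0.7 0 -1.2 0 -0.55 255;0 0.785 0 -1.35 0 -0.55 255;0 0.785 0 -1.35 0 -0.55 255;0 0.785 0 -1.35 0 -0.55 255;0 0.785 0 -1.35 0 -0.55 255")

```text
time_s: 5.08
eef_pos: [0.4768, -0.0122, 0.0875]
tool_rot: [0.082, 0.691, 0.705, 0.14]
ft_force: [24.7, 34.9, -12.2]
grip_width: 0.011
grasp_force: 29.8
```

```bash
python3 -c "
from h import *
st()"
```

```text
t 5.08 pos [ 0.4768 -0.0122  0.0875] q [-0.32  0.09  2.14  0.29  0.66 -0.55] rot [0.082 0.691 0.705 0.14 ] F [ 24.7  34.9 -12.2] w 0.011
```

Request:
carry_out(series="0 0 0 0 0 0 255;0 0 0 0 0 0 255;0 0 0 0 0 0 255")

```text
time_s: 5.33
eef_pos: [0.4769, -0.0136, 0.0865]
tool_rot: [0.085, 0.688, 0.708, 0.139]
ft_force: [8.2, 5.8, -1.2]
grip_width: 0.0111
grasp_force: 29.7
```

```bash
python3 -c "
from h import *
s=st();w,x,y,z=s['tool_rot'];R=Ro.from_quat([x,y,z,w]);D=Ro.from_matrix([[0,1,0],[1,0,0],[0,0,-1.]])
print('turn to down',(D*R.inv()).as_rotvec(),'goal TCP .4714 -.0181 .0840')"
```

```text
t 5.33 pos [ 0.4769 -0.0136  0.0865] q [-0.32  0.09  2.15  0.29  0.65 -0.56] rot [0.085 0.688 0.708 0.139] F [ 8.2  5.8 -1.2] w 0.0111
turn to down [-0.07752153  0.31803707 -0.02864523] goal TCP .4714 -.0181 .0840
```

Request:
carry_out(series="-0.03 0.11 -0.01 -0.2 -0.2 -0.1 255;-0.06 0.22 -0.02 -0.4 -0.4 -0.2 255;-0.078 0.318 -0.028 -0.5 -0.5 -0.2 255;-0.078 0.318 -0.028 -0.5 -0.5 -0.2 255;-0.078 0.318 -0.028 -0.1 -0.5 1.1 255;-0.078 0.318 -0.028 0.5 -0.5 2.3 255;-0.078 0.318 -0.028 1.2 -0.5 3.5 255;-0.078 0.318 -0.028 2 -0.5 4.5 255;-0.078 0.318 -0.028 2.9 -0.5 5.5 255;-0.078 0.318 -0.028 3.9 -0.6 6.4 255;-0.078 0.318 -0.028 3.9 -0.6 6.4 255")

```text
time_s: 6.25
eef_pos: [0.5096, -0.0177, 0.1493]
tool_rot: [-0.006, 0.707, 0.708, -0.003]
ft_force: [-5.2, 6.2, 7.8]
grip_width: 0.0108
grasp_force: 30.1
```

```bash
python3 -c "
from h import *
s=st();w,x,y,z=s['tool_rot'];R=Ro.from_quat([x,y,z,w]);D=Ro.from_matrix([[0,1,0],[1,0,0],[0,0,-1.]])
print('turn to down',(D*R.inv()).as_rotvec()); b=s['eef_pos']-R.apply([0,0,.019]);print('bar',b,np.arctan2(b[2]-.064,.599-b[0]),np.hypot(b[2]-.064,.599-b[0]))"
```

```text
t 6.25 pos [ 0.5096 -0.0177  0.1493] q [-0.17  0.23  1.72  0.    1.21 -0.18] rot [-0.006  0.707  0.708 -0.003] F [-5.2  6.2  7.8] w 0.0108
turn to down [-0.00458665 -0.01333859 -0.00119751]
bar [ 0.50987872 -0.01779647  0.16826038] 0.8635249182572591 0.13715986761936005
```

Request:
carry_out(series="0 0 0 1 0 0.8 255;0 0 0 2.2 0 1.5 255;0 0 0 3.4 -0.1 2.1 255;0 0 0 4.6 -0.1 2.6 255;0 0 0 5.9 -0.1 2.9 255;0 0 0 7.3 -0.2 3.1 255;0 0 0 8.6 -0.2 3.2 255;0 0 0 10 -0.2 3.2 255;0 0 0 11.3 -0.3 3 255;0 0 0 12.6 -0.3 2.7 255;0 0 0 13.4 -0.3 2.3 255;0 0 0 13.4 -0.3 2.3 255;0 0 0 13.4 -0.3 2.3 255")

```text
time_s: 7.33
eef_pos: [0.6477, -0.0224, 0.1719]
tool_rot: [-0.002, 0.706, 0.708, -0.001]
ft_force: [3.7, 2.9, -0.2]
grip_width: 0.0108
grasp_force: 30.0
```

```bash
python3 -c "
from h import *
s=st();w,x,y,z=s['tool_rot'];R=Ro.from_quat([x,y,z,w])
b=s['eef_pos']-R.apply([0,0,.019]);print('bar',b,np.arctan2(b[2]-.064,.599-b[0]),np.hypot(b[2]-.064,.599-b[0]))"
```

```text
t 7.33 pos [ 0.6477 -0.0224  0.1719] q [-0.14  0.41  1.39  0.    1.35 -0.14] rot [-0.002  0.706  0.708 -0.001] F [ 3.7  2.9 -0.2] w 0.0108
bar [ 0.64772899 -0.02243876  0.19086369] 1.937525538742001 0.13590037034268607
```

Request:
carry_out(series="0 0 0 0 0 0 150;0 0 0 0 0 0 150;0 0 0 0 0 0 150;0 0 0 0 0 4 150;0 0 0 0 0 8 150;0 0 1.548 -4 0.2 9 120;0 0 1.548 -8 0.2 9 120;0 0 1.548 -12.5 0.2 9 120;0 0 1.548 -12.5 0.2 9 120;0 0 1.548 -12.5 0.2 9 120;0 0 1.548 -12.5 0.2 9 120;0 0 1.548 -12.5 0.2 9 120;0 0 1.548 -12.5 0.2 9 120;0 0 1.548 -12.5 0.2 9 120;0 0 1.548 -12.5 0.2 9 120;0 0 1.548 -12.5 0.2 9 120;0 0 1.548 -12.5 0.2 9 120;0 0 1.548 -12.5 0.2 9 120;0 0 1.548 -12.5 0.2 9 120;0 0 1.548 -12.5 0.2 9 120")

```text
time_s: 9.0
eef_pos: [0.5214, -0.0212, 0.2616]
tool_rot: [0.0, 0.011, 1.0, -0.003]
ft_force: [-0.2, -0.9, -0.3]
grip_width: 0.0498
grasp_force: 0.0
```

```bash
python3 - <<'E'
from h import *
st()
C=cam("wrist");im,d=env.get_image("wrist");np.save("pics/w3.npy",d)
import pickle;pickle.dump(C,open('pics/w3.pkl','wb'))
P,u=cloud("wrist",d,C)
a=-.022;O=np.array([.5344,-.0203]);Rz=np.array([[np.cos(a),-np.sin(a)],[np.sin(a),np.cos(a)]])
L=(P[:,:2]-O)@Rz
m=(P[:,2]>.054)&(P[:,2]<.075)&(abs(L[:,0])<.03)&(abs(L[:,1])<.075)
for s in (-1,1):
    k=m&(s*L[:,1]>.01);c,r=cv2.minEnclosingCircle(np.float32(P[k][:,:2]*1000));print('cart',k.sum(),np.round(c,1),round(r,1),np.median(P[k],0).round(4),'local',L[k].min(0).round(4),L[k].max(0).round(4))
X=[np.r_[O+Rz@[0,y],.038] for y in (-.046,0,.046)]
for q in proj("wrist",X,C): cv2.circle(im,tuple(int(v) for v in q),3,(255,0,0),-1)
cv2.imwrite("pics/w3.png",im[:,:,::-1])
E
```

```text
t 9.0 pos [ 0.5214 -0.0212  0.2616] q [-0.17  0.17  1.51 -0.01  1.46 -1.72] rot [ 0.     0.011  1.    -0.003] F [-0.2 -0.9 -0.3] w 0.0498
cart 974 [534.2 -65.1] 18.0 [ 0.533  -0.0646  0.0656] local [-0.0172 -0.0619] [ 0.0185 -0.027 ]
cart 991 [536.2  26.8] 18.0 [0.5349 0.0263 0.0659] local [-0.017   0.0293] [0.0183 0.0643]
```

View pics/w3.png

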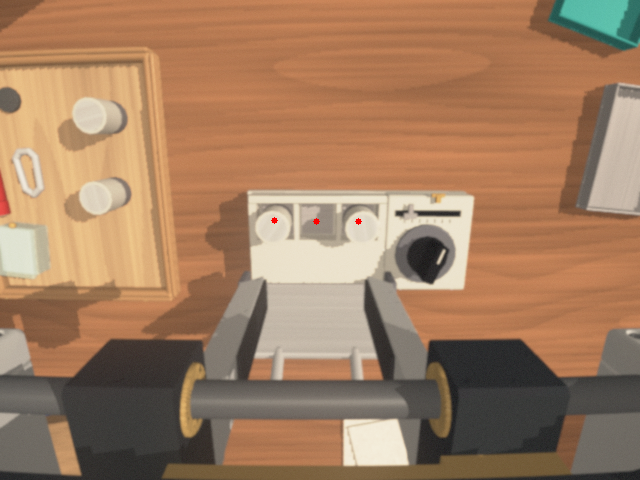

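Both spent cartridges stand in the end bays, at (274,223) and (360,222), and my bay points agree to within 2 mm. The clamp leans back clear of the bays. I'll pick from bay 2 first.

Request:
carry_out(series="0 0 0 0.5 2 -4 120;0 0 0 1.4 4.8 -8 120;0 0 0 1.4 4.8 -12 120;0 0 0 1.4 4.8 -16 120;0 0 0 1.4 4.8 -19 120;0 0 0 1.4 4.8 -21.8 120;0 0 0 1.4 4.8 -21.8 120;0 0 0 1.4 4.8 -21.8 120;0 0 0 1.4 4.8 -21.8 255;0 0 0 1.4 4.8 -21.8 255;0 0 0 1.4 4.8 -21.8 255;0 0 0 1.4 4.8 -21.8 255;0 0 0 1.4 4.8 -18 255;0 0 0 1.4 4.8 -14 255;0 0 0 1.4 4.8 -11 255;0 0 0 1.4 4.8 -11 255")

```text
time_s: 10.38
eef_pos: [0.5404, 0.0268, 0.1585]
tool_rot: [0.007, 0.01, 1.0, -0.004]
ft_force: [1.0, -0.0, -0.6]
grip_width: 0.0356
grasp_force: 30.0
```

```bash
python3 - <<'E'
from h import *
import pickle
C=pickle.load(open('pics/w3.pkl','rb'));d=np.load('pics/w3.npy')
P,u=cloud("wrist",d,C)
a=-.022;O=np.array([.5344,-.0203]);Rz=np.array([[np.cos(a),-np.sin(a)],[np.sin(a),np.cos(a)]])
L=(P[:,:2]-O)@Rz
m=(P[:,2]<.034)&(abs(L[:,0])<.03)&(abs(L[:,1])<.03)
# project hole pixels onto rim plane
X=atz("wrist",u[m],.038,C)[:,:2];Y=(X-O)@Rz
print(m.sum(),np.percentile(Y,[1,3,97,99],axis=0).round(4),'top z',np.median(P[(abs(P[:,2]-.038)<.006)&(abs(L[:,1])<.08)&(L[:,0]>.03)&(L[:,0]<.05)][:,2]))
k=(abs(P[:,2]-.037)<.004)&(L[:,1]>-.1)&(L[:,1]<.19)&(L[:,0]>-.05)&(L[:,0]<.1)
r=cv2.minAreaRect(np.float32(P[k][:,:2]*1000));print(r, 'min L',np.percentile(L[k],[.3,99.7],axis=0).round(4))
E
```

```text
1891 [[-0.035  -0.0278]
 [-0.034  -0.0266]
 [ 0.0191  0.0273]
 [ 0.0202  0.0283]] top z 0.037368105440694244
((559.9522094726562, 23.74188232421875), (252.32057189941406, 112.27079010009766), 88.86351776123047) min L [[-0.0292 -0.0734]
 [ 0.0799  0.1691]]
```

Request:
carry_out(series="0 0 0 -0.5 4 0 255;0 0 0 -1 8 0 255;0 0 0 -1.5 12 0 255;0 0 0 -2 16 0 255;0 0 0 -3 20 0 255;0 0 0 -3.5 24 0 255;0 0 0 -4 28 0 255;0 0 0 -4.3 31.4 0 255;0 0 0 -4.3 31.4 0 255;0 0 0 -4.3 31.4 -4 255;0 0 0 -4.3 31.4 -8 255;0 0 0 -4.3 31.4 -11 255;0 0 0 -4.3 31.4 -11 255")

```text
time_s: 11.47
eef_pos: [0.4876, 0.3377, 0.035]
tool_rot: [-0.006, 0.01, 1.0, -0.007]
ft_force: [-1.1, -1.6, -0.8]
grip_width: 0.0355
grasp_force: 30.0
```

```bash
python3 - <<'E'
from h import *
s=st()
im,d=env.get_image("top")
C=cam("top")
for o in env.outline_of("top","tin")[:4]:
    P,_=cloud("top",d,None,o["region"]);r=cv2.minAreaRect(np.float32(P[:,:2]*1000));print(round(o["p"],2),np.round(r[0],1),np.round(r[1],1),round(r[2],1))
E
```

```text
t 11.47 pos [0.4876 0.3377 0.035 ] q [ 0.49  0.45  1.69 -0.01  1.02 -1.05] rot [-0.006  0.01   1.    -0.007] F [-1.1 -1.6 -0.8] w 0.0355
0.92 [287.6 237.2] [133.9 111.5] 17.2
0.91 [439.2 348.1] [96.  66.6] 83.3
0.78 [439.8 490.8] [68. 93.] 66.7
0.43 [572.3  97.6] [41.1 40. ] 30.6
```

Request:
carry_out(series="0 0 0 0 0 0 255;0 0 0 0 0 -0.4 255;0 0 0 0 0 -0.4 255;0 0 0 0 0 -0.4 255")

```text
time_s: 11.9
eef_pos: [0.4937, 0.3413, 0.0389]
tool_rot: [0.001, 0.01, 1.0, -0.003]
ft_force: [0.4, 0.1, -0.2]
grip_width: 0.0354
grasp_force: 30.0
```

Request:
carry_out(series="0 0 0 0 0 -0.6 255;0 0 0 0 0 -1.2 255;0 0 0 0 0 -1.2 255;0 0 0 0 0 -1.2 255;0 0 0 0 0 -1.2 120;0 0 0 0 0 -1.2 120;0 0 0 0 0 -1.2 120;0 0 0 0 0 1.5 120;0 0 0 0 0 5 120;0 0 0 0 0 9 120;0 0 0 0 0 12 120;0 0 0 0 -4 12 120;0 0 0 1 -8 12 120;0 0 0 2 -12 12 120;0 0 0 2 -16 12 120;0 0 0 2 -16 12 120;0 0 0 2 -16 12 120")

```text
time_s: 13.32
eef_pos: [0.5127, 0.1793, 0.1573]
tool_rot: [-0.0, 0.012, 1.0, -0.003]
ft_force: [0.3, -0.2, 0.1]
grip_width: 0.0501
grasp_force: 0.0
```

```bash
python3 - <<'E'
from h import *
s=st()
im,d=env.get_image("top")
P,u=cloud("top",d)
m=(P[:,2]>.035)&(P[:,2]<.07)&(abs(P[:,0]-.467)<.09)&(abs(P[:,1]-.344)<.06)
c,r=cv2.minEnclosingCircle(np.float32(P[m][:,:2]*1000));print(m.sum(),c,r,np.median(P[m],0))
E
```

```text
t 13.32 pos [0.5127 0.1793 0.1573] q [ 0.21  0.26  1.65 -0.01  1.23 -1.33] rot [-0.     0.012  1.    -0.003] F [ 0.3 -0.2  0.1] w 0.0501
114 (494.5020751953125, 341.7960205078125) 18.431133270263672 [0.49366656 0.34326765 0.05111553]
```

Request:
carry_out(series="0 0 0 0.5 -4 0 120;0 0 0 1 -8 0 120;0 0 0 1.5 -12 0 120;0 0 0 2 -16 0 120;0 0 0 2.1 -20 0 120;0 0 0 2.1 -23 0 120;0 0 0 2.1 -24.4 0 120;0 0 0 2.1 -24.4 -1 120;0 0 0 2.1 -24.4 -4 120;0 0 0 2.1 -24.4 -8 120;0 0 0 2.1 -24.4 -11.4 120;0 0 0 2.1 -24.4 -11.4 120;0 0 0 2.1 -24.4 -11.4 120;0 0 0 2.1 -24.4 -11.4 255;0 0 0 2.1 -24.4 -11.4 255;0 0 0 2.1 -24.4 -11.4 255;0 0 0 2.1 -24.4 -11.4 255;0 0 0 2.1 -24.4 -11.4 255")

```text
time_s: 14.87
eef_pos: [0.5357, -0.064, 0.0452]
tool_rot: [0.003, 0.01, 1.0, -0.004]
ft_force: [0.6, -4.0, 2.2]
grip_width: 0.0356
grasp_force: 30.0
```

Request:
carry_out(series="0 0 0 0 0 4 255;0 0 0 0 0 8 255;0 0 0 0 0 12 255;0 0 0 -0.5 4 12 255;0 0 0 -1 8 12 255;0 0 0 -2 12 12 255;0 0 0 -3 16 12 255;0 0 0 -4 20 12 255;0 0 0 -5 24 12 255;0 0 0 -6 28 12 255;0 0 0 -7 32 12 255;0 0 0 -8 35.5 12 255;0 0 0 -9.2 39 12 255;0 0 0 -9.8 41 12 255;0 0 0 -9.8 41 11 255;0 0 0 -9.8 41 8 255;0 0 0 -9.8 41 4 255;0 0 0 -9.8 41 1 255;0 0 0 -9.8 41 1 255;0 0 0 -9.8 41 1 255")

```text
time_s: 16.53
eef_pos: [0.4346, 0.3456, 0.0523]
tool_rot: [-0.002, 0.011, 1.0, -0.004]
ft_force: [1.0, 0.3, -0.8]
grip_width: 0.0352
grasp_force: 30.0
```

Request:
carry_out(series="0 0 0 0 0 -1.2 255;0 0 0 0 0 -2.4 255;0 0 0 0 0 -2.4 255;0 0 0 0 0 -2.4 255;0 0 0 0 0 -2.4 120;0 0 0 0 0 -2.4 120;0 0 0 0 0 -2.4 120;0 0 0 0 0 1 120;0 0 0 0 0 5 120;0 0 0 0 0 9 120;0 0 0 0 0 13 120;0 0 0 0 -4 13 120;0 0 0 0 -8 13 120;0 0 0 0 -12 13 120;0 0 0 0 -16 14 120;0 0 0 0 -20 15 120;0 0 0 0 -24 16 120;0 0 0 0 -28 17 120;0 0 0 0 -32 17 120;0 0 0 0 -32 17 120")

```text
time_s: 18.2
eef_pos: [0.4366, 0.0204, 0.225]
tool_rot: [0.002, 0.014, 1.0, -0.006]
ft_force: [0.5, 0.8, -0.2]
grip_width: 0.0503
grasp_force: 0.0
```

Request:
carry_out(series="0 0 0 0.5 -4 0 120;0 0 0 1 -8 0 120;0 0 0 1 -12 0 120;0 0 0 1 -16 0 120;0 0 0 1 -20 0 120;0 0 0 1 -22 0 120;0 0 0 1 -22 0 120;0 0 0 1 -22 0 120")

```text
time_s: 18.87
eef_pos: [0.4459, -0.1929, 0.2235]
tool_rot: [0.0, 0.011, 1.0, -0.003]
ft_force: [-0.7, 0.8, -0.2]
grip_width: 0.0503
grasp_force: 0.0
```

```bash
python3 - <<'E'
from h import *
s=st()
im,d=env.get_image("top")
P,u=cloud("top",d)
m=(P[:,2]>.035)&(P[:,2]<.07)&(abs(P[:,0]-.467)<.09)&(abs(P[:,1]-.344)<.06)
c,r=cv2.minEnclosingCircle(np.float32(P[m][:,:2]*1000));print('tin',m.sum(),c,r,np.percentile(P[m],[0,5,50,95,100],axis=0).round(3))
C=cam("wrist");im,d=env.get_image("wrist")
for o in env.outline_of("wrist","fresh0")[:5]:
    Q,_=cloud("wrist",d,C,o["region"]);Q=Q[(Q[:,2]>.046)&(Q[:,2]<.062)]
    if len(Q)>10: c,r=cv2.minEnclosingCircle(np.float32(Q[:,:2]*1000));print('fresh',round(o["p"],2),np.round(o["rect"]),np.round(c,1),round(r,1),np.median(Q[:,2]))
cv2.imwrite("pics/w4.png",im[:,:,::-1])
E
```

```text
t 18.87 pos [ 0.4459 -0.1929  0.2235] q [-0.55  0.13  1.65 -0.    1.36 -2.1 ] rot [ 0.     0.011  1.    -0.003] F [-0.7  0.8 -0.2] w 0.0503
tin 334 (466.4946594238281, 344.5845947265625) 46.33365249633789 [[0.421 0.322 0.035]
 [0.424 0.326 0.042]
 [0.455 0.342 0.051]
 [0.507 0.359 0.056]
 [0.512 0.365 0.06 ]]
fresh 0.81 [256. 267.  36.  39.] [ 500.6 -254. ] 17.9 0.05155925858532484
fresh 0.62 [257. 188.  42.  44.] [ 417.  -246.1] 18.0 0.05162602320977824
```

View pics/w4.png

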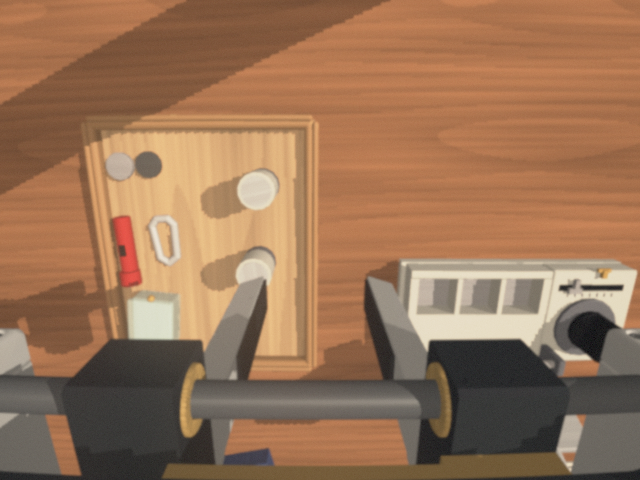

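Both spent cartridges stand in the tin. All three bays are empty, with the row at (436–522,296). The fresh cartridges are at (257,189) and (256,266), well clear of the glass box at (155,325).

Request:
carry_out(series="0 0 0 3 -3 0 120;0 0 0 5.5 -6.1 0 120;0 0 0 5.5 -6.1 -2 120;0 0 0 5.5 -6.1 -6 120;0 0 0 5.5 -6.1 -10 120;0 0 0 5.5 -6.1 -14 120;0 0 0 5.5 -6.1 -17 120;0 0 0 5.5 -6.1 -19.3 120;0 0 0 5.5 -6.1 -19.3 120;0 0 0 5.5 -6.1 -19.3 120;0 0 0 5.5 -6.1 -19.3 255;0 0 0 5.5 -6.1 -19.3 255;0 0 0 5.5 -6.1 -19.3 255;0 0 0 5.5 -6.1 -19.3 255;0 0 0 5.5 -6.1 -19.3 255")

```text
time_s: 20.27
eef_pos: [0.5025, -0.2546, 0.0327]
tool_rot: [0.002, 0.01, 1.0, -0.004]
ft_force: [-0.1, 0.5, 7.0]
grip_width: 0.0354
grasp_force: 30.0
```

Request:
carry_out(series="0 0 0 0 0 4 255;0 0 0 0 0 8 255;0 0 0 0 0 11 255;0 0 0 0.5 4 11 255;0 0 0 1 8 11 255;0 0 0 1.5 12 11 255;0 0 0 2 16 11 255;0 0 0 3 20 11 255;0 0 0 3.5 24 11 255;0 0 0 3.5 26.5 11 255;0 0 0 3.5 28.1 11 255;0 0 0 3.5 28.1 9 255;0 0 0 3.5 28.1 6 255;0 0 0 3.5 28.1 6 255;0 0 0 3.5 28.1 6 255;0 0 0 3.5 28.1 6 255")

```text
time_s: 21.6
eef_pos: [0.5366, 0.0267, 0.0917]
tool_rot: [0.001, 0.01, 1.0, -0.003]
ft_force: [0.2, -0.3, 0.4]
grip_width: 0.0353
grasp_force: 30.0
```

```bash
python3 - <<'E'
from h import *
s=st()
C=cam("wrist");im,d=env.get_image("wrist")
P,u=cloud("wrist",d,C)
a=-.0205;O=np.array([.5348,-.0198]);Rz=np.array([[np.cos(a),-np.sin(a)],[np.sin(a),np.cos(a)]])
T=np.array(s['eef_pos'][:2]);print('tcp local',((T-O)@Rz).round(4))
L=(P[:,:2]-O)@Rz
m=(abs(L[:,0])<.04)&(L[:,1]>.01)&(L[:,1]<.085)&(P[:,2]>.06)&(P[:,2]<.115)
print(m.sum(),L[m].min(0).round(4),L[m].max(0).round(4))
for b in (-.046,0,.046):
    X=[np.r_[O+Rz@[sx*.0205,b+sy*.0205],.038] for sx,sy in ((1,1),(1,-1),(-1,-1),(-1,1))]
    cv2.polylines(im,[np.int32(proj("wrist",X,C)*8)],True,(255,0,0),1,cv2.LINE_AA,3)
cv2.imwrite("pics/w5.png",cv2.resize(im[60:420,140:500,::-1],None,fx=1.6,fy=1.6))
E
```

```text
t 21.6 pos [0.5366 0.0267 0.0917] q [-0.08  0.31  1.76 -0.01  1.07 -1.62] rot [ 0.001  0.01   1.    -0.003] F [ 0.2 -0.3  0.4] w 0.0353
tcp local [0.0009 0.0466]
6887 [-0.0188  0.018 ] [0.0173 0.0776]
```

View pics/w5.png

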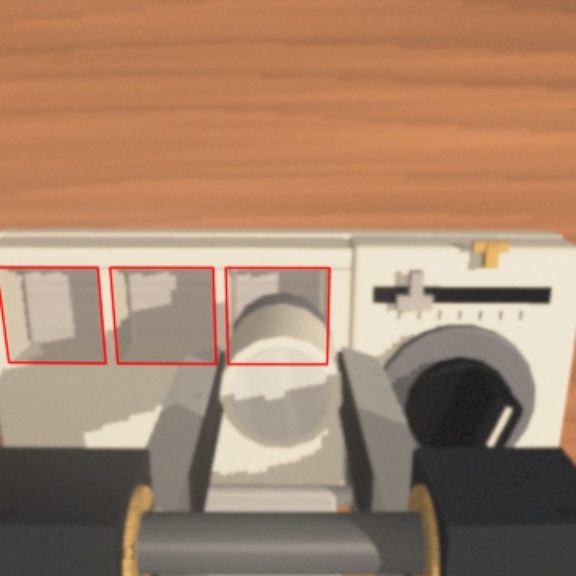

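The projected bay outlines (red) match the rims, and the cartridge is centred over bay 2 to within about 1 mm. I'll lower it.

Request:
carry_out(series="0 0 0 0 -0.05 -1.2 255;0 0 0 0 -0.05 -2.2 255;0 0 0 0 -0.05 -3.2 255;0 0 0 0 -0.05 -4 255;0 0 0 0 -0.05 -4.5 255;0 0 0 0 -0.05 -4.5 255;0 0 0 0 -0.05 -4.5 255")

```text
time_s: 22.23
eef_pos: [0.5357, 0.0265, 0.0455]
tool_rot: [-0.0, 0.01, 1.0, -0.003]
ft_force: [-1.3, -0.1, 1.4]
grip_width: 0.0353
grasp_force: 30.0
```

Request:
carry_out(series="0 0 0 0 0 0 120;0 0 0 0 0 0 120;0 0 0 0 0 0 120;0 0 0 0 0 3 120;0 0 0 0 0 7 120;0 0 0 0 0 11 120;0 0 0 0 0 15 120;0 0 0 -2 -4 16 120;0 0 0 -4 -8 16 120;0 0 0 -6 -12 16 120;0 0 0 -8 -15.5 16 120;0 0 0 -10 -19 16 120;0 0 0 -12 -22 16 120;0 0 0 -12 -22 16 120;0 0 0 -12 -22 16 120;0 0 0 -12 -22 16 120")

```text
time_s: 23.57
eef_pos: [0.4162, -0.1931, 0.2058]
tool_rot: [0.001, 0.011, 1.0, -0.003]
ft_force: [-0.5, 0.7, -0.1]
grip_width: 0.0501
grasp_force: 0.0
```

```bash
python3 - <<'E'
from h import *
s=st()
C=cam("wrist");im,d=env.get_image("wrist")
for o in env.outline_of("wrist","fresh0")[:5]:
    Q,_=cloud("wrist",d,C,o["region"]);z=np.percentile(Q[:,2],90);Q=Q[abs(Q[:,2]-z)<.006]
    if len(Q)>10: c,r=cv2.minEnclosingCircle(np.float32(Q[:,:2]*1000));print('fresh',round(o["p"],2),np.round(o["rect"]),np.round(c,1),round(r,1),np.median(Q[:,2]))
cv2.imwrite("pics/w6.png",im[:,:,::-1])
E
```

```text
t 23.57 pos [ 0.4162 -0.1931  0.2058] q [-0.58  0.1   1.74 -0.    1.3  -2.13] rot [ 0.001  0.011  1.    -0.003] F [-0.5  0.7 -0.1] w 0.0501
fresh 0.6 [536. 334.  53.  46.] [532.7  27.3] 18.4 0.066055663458438
fresh 0.57 [256. 223.  49.  47.] [ 417.4 -246.2] 17.9 0.05165259114528303
fresh 0.2 [591. 359.  29.  34.] [567.7  91.7] 19.5 0.05185172536974261
```

Request:
carry_out(series="0 0 0 0.1 -3 0 120;0 0 0 0.1 -5.3 0 120;0 0 0 0.1 -5.3 -4 120;0 0 0 0.1 -5.3 -8 120;0 0 0 0.1 -5.3 -12 120;0 0 0 0.1 -5.3 -15 120;0 0 0 0.1 -5.3 -17.3 120;0 0 0 0.1 -5.3 -17.3 120;0 0 0 0.1 -5.3 -17.3 120;0 0 0 0.1 -5.3 -17.3 255;0 0 0 0.1 -5.3 -17.3 255;0 0 0 0.1 -5.3 -17.3 255;0 0 0 0.1 -5.3 -17.3 255;0 0 0 0.1 -5.3 -17.3 255")

```text
time_s: 24.83
eef_pos: [0.4185, -0.2472, 0.0343]
tool_rot: [0.002, 0.01, 1.0, -0.004]
ft_force: [2.2, 1.6, 7.0]
grip_width: 0.0351
grasp_force: 30.0
```

Request:
carry_out(series="0 0 0 0 0 4 255;0 0 0 0 0 8 255;0 0 0 0 0 11 255;0 0 0 2 3 11 255;0 0 0 4 6.5 11 255;0 0 0 6 10 11 255;0 0 0 8 13 11 255;0 0 0 10 16 11 255;0 0 0 11.6 18.1 11 255;0 0 0 11.6 18.1 9 255;0 0 0 11.6 18.1 6 255;0 0 0 11.6 18.1 6 255;0 0 0 11.6 18.1 6 255;0 0 0 11.6 18.1 6 255")

```text
time_s: 26.0
eef_pos: [0.5333, -0.0659, 0.0936]
tool_rot: [0.001, 0.01, 1.0, -0.003]
ft_force: [0.5, -0.2, 0.2]
grip_width: 0.0355
grasp_force: 30.0
```

```bash
python3 - <<'E'
from h import *
s=st()
C=cam("wrist");im,d=env.get_image("wrist")
P,u=cloud("wrist",d,C)
a=-.0205;O=np.array([.5348,-.0198]);Rz=np.array([[np.cos(a),-np.sin(a)],[np.sin(a),np.cos(a)]])
T=np.array(s['eef_pos'][:2]);print('tcp local',((T-O)@Rz).round(4))
L=(P[:,:2]-O)@Rz
m=(abs(L[:,0])<.04)&(abs(L[:,1]+.046)<.025)&(P[:,2]>.08)&(P[:,2]<.115)
print(m.sum(),np.percentile(L[m],[.5,99.5],axis=0).round(4))
m=(abs(L[:,0])<.04)&(abs(L[:,1]-.046)<.025)&(P[:,2]>.06)&(P[:,2]<.075)
c,r=cv2.minEnclosingCircle(np.float32(L[m]*1000));print('bay2',m.sum(),c,r,np.median(P[m,2]))
E
```

```text
t 26.0 pos [ 0.5333 -0.0659  0.0936] q [-0.25  0.31  1.76 -0.01  1.07 -1.79] rot [ 0.001  0.01   1.    -0.003] F [ 0.5 -0.2  0.2] w 0.0355
tcp local [-0.0005 -0.0461]
6007 [[-0.0195 -0.0699]
 [ 0.015  -0.022 ]]
bay2 2848 (-1.530503749847412, 46.875614166259766) 18.22236442565918 0.0658752977288719
```

Request:
carry_out(series="0 0 0 0.15 0 -1.2 255;0 0 0 0.15 0 -2.2 255;0 0 0 0.15 0 -3.2 255;0 0 0 0.15 0 -4 255;0 0 0 0.15 0 -4.6 255;0 0 0 0.15 0 -4.6 255;0 0 0 0.15 0 -4.6 255")

```text
time_s: 26.63
eef_pos: [0.5341, -0.0655, 0.0464]
tool_rot: [-0.0, 0.01, 1.0, -0.003]
ft_force: [-0.4, 0.6, 1.3]
grip_width: 0.0353
grasp_force: 30.0
```

Request:
carry_out(series="0 0 0 0 0 0 120;0 0 0 0 0 0 120;0 0 0 0 0 0 120;0 0 0 0 0 3 120;0 0 0 0 0 7 120;0 0 0 0 0 11 120;0 0 0 0 0 15 120;0 0 0 -1.5 3 19 120;0 0 0 -1.5 4.5 21.5 120;0 0 0 -1.5 4.5 21.5 120;0 0 0 -1.5 4.5 21.5 120;0 0 0 -1.5 4.5 21.5 120")

```text
time_s: 27.63
eef_pos: [0.5191, -0.0205, 0.2611]
tool_rot: [0.0, 0.01, 1.0, -0.003]
ft_force: [-0.6, 0.1, -0.9]
grip_width: 0.0496
grasp_force: 0.0
```

```bash
python3 - <<'E'
from h import *
s=st()
C=cam("wrist");im,d=env.get_image("wrist")
P,u=cloud("wrist",d,C)
a=-.0205;O=np.array([.5348,-.0198]);Rz=np.array([[np.cos(a),-np.sin(a)],[np.sin(a),np.cos(a)]])
L=(P[:,:2]-O)@Rz
for y in (-.046,.046):
    m=(abs(L[:,0])<.03)&(abs(L[:,1]-y)<.025)&(P[:,2]>.058)&(P[:,2]<.075)
    c,r=cv2.minEnclosingCircle(np.float32(L[m]*1000));print('bay',y,m.sum(),np.round(c,1),r,np.median(P[m,2]))
im2,d2=env.get_image("top");P,u=cloud("top",d2)
m=(P[:,2]>.035)&(P[:,2]<.07)&(abs(P[:,0]-.467)<.09)&(abs(P[:,1]-.344)<.06);print('tin',m.sum(),np.percentile(P[m],[1,50,99],axis=0).round(3))
cv2.imwrite("pics/w7.png",im[:,:,::-1]);np.save("pics/w7.npy",d)
import pickle;pickle.dump(C,open('pics/w7.pkl','wb'))
E
```

```text
t 27.63 pos [ 0.5191 -0.0205  0.2611] q [-0.17  0.16  1.52 -0.01  1.46 -1.72] rot [ 0.     0.01   1.    -0.003] F [-0.6  0.1 -0.9] w 0.0496
bay -0.046 952 [ -1.1 -43.9] 17.982990264892578 0.06565338746005964
bay 0.046 960 [-1.7 47.9] 17.964887619018555 0.06579167337571942
tin 328 [[0.421 0.323 0.036]
 [0.455 0.343 0.051]
 [0.512 0.362 0.058]]
```

View pics/w7.png

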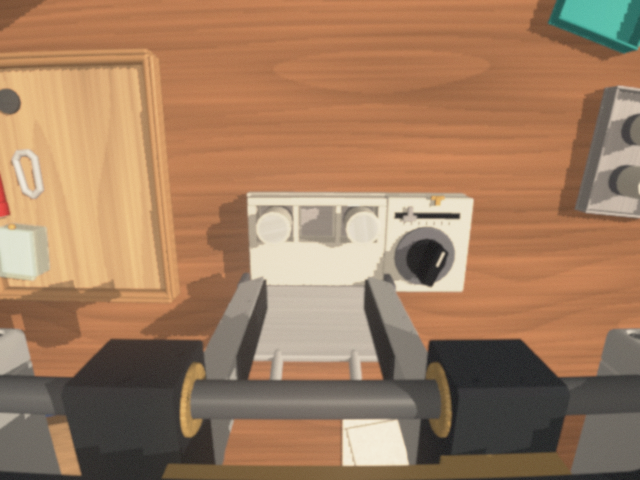

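The fresh cartridges stand in bays 0 and 2, at (274,224) and (361,224), with tops at 66 mm. The spent ones are in the tin on the right. Next I'll return to the handle to close the clamp.

Request:
carry_out(series="0 0 -1.548 4 0 0.5 150;0 0 -1.548 8 -0.2 0.5 150;0 0 -1.548 12.9 -0.2 0.5 150;0 0 -1.548 12.9 -0.2 0.5 150;0 0 -1.548 12.9 -0.2 0.5 150;0 0 -1.548 12.9 -0.2 0.5 150;0 0 -1.548 12.9 -0.2 0.5 150;0 0 -1.548 12.9 -0.2 0.5 150;0 0 -1.548 12.9 -0.2 0.5 150;0 0 -1.548 12.9 -0.2 0.5 150;0 0 -1.548 12.9 -0.2 0.5 150;0 0 -1.548 12.9 -0.2 0.5 150;0 0 -1.548 12.9 -0.2 0.5 150;0 0 -1.548 12.9 -0.2 0.5 150;0 0 -1.548 12.9 -0.2 0.5 150;0 0 -1.548 12.9 -0.2 0.5 150")

```text
time_s: 29.07
eef_pos: [0.6482, -0.0229, 0.2653]
tool_rot: [-0.003, 0.706, 0.708, -0.003]
ft_force: [0.4, -0.4, 0.2]
grip_width: 0.0386
grasp_force: 0.0
```

Request:
carry_out(series="0 0 0 0 0 -4 150;0 0 0 0 0 -7 150;0 0 0 0 0 -9.3 150;0 0 0 0 0 -9.3 150;0 0 0 0 0 -9.3 150;0 0 0 0 0 -9.3 255;0 0 0 0 0 -9.3 255;0 0 0 0 0 -9.3 255;0 0 0 0 0 -9.3 255;0 0 0 0 0 -9.3 255")

```text
time_s: 29.9
eef_pos: [0.6484, -0.0225, 0.1749]
tool_rot: [-0.001, 0.706, 0.708, -0.002]
ft_force: [-1.2, -0.2, 2.3]
grip_width: 0.0112
grasp_force: 30.0
```

```bash
python3 - <<'E'
from h import *
st()
f=lambda t:np.array([-np.cos(t),np.sin(t)])*13.5
for t in np.arange(1.94,-.05,-.1): print(round(t,2),np.round(f(t)-f(1.94),1))
E
```

```text
t 29.9 pos [ 0.6484 -0.0225  0.1749] q [-0.14  0.41  1.38 -0.    1.36 -0.14] rot [-0.001  0.706  0.708 -0.002] F [-1.2 -0.2  2.3] w 0.0112
1.94 [0. 0.]
1.84 [-1.3  0.4]
1.74 [-2.6  0.7]
1.64 [-3.9  0.9]
1.54 [-5.3  0.9]
1.44 [-6.6  0.8]
1.34 [-8.   0.6]
1.24 [-9.3  0.2]
1.14 [-10.5  -0.3]
1.04 [-11.7  -0.9]
0.94 [-12.8  -1.7]
0.84 [-13.9  -2.5]
0.74 [-14.8  -3.5]
0.64 [-15.7  -4.5]
0.54 [-16.5  -5.6]
0.44 [-17.1  -6.8]
0.34 [-17.6  -8.1]
0.24 [-18.   -9.4]
0.14 [-18.2 -10.7]
0.04 [-18.4 -12.1]
```

Closing along the arc, down to 0.34 rad first.

Request:
carry_out(series="0 0 0 -1.3 0 0.4 255;0 0 0 -2.6 0 0.7 255;0 0 0 -3.9 0.1 0.9 255;0 0 0 -5.3 0.1 0.9 255;0 0 0 -6.6 0.1 0.8 255;0 0 0 -8 0.2 0.6 255;0 0 0 -9.3 0.2 0.2 255;0 0 0 -10.5 0.2 -0.3 255;0 0 0 -11.7 0.2 -0.9 255;0 0 0 -12.8 0.3 -1.7 255;0 0 0 -13.9 0.3 -2.5 255;0 0 0 -14.8 0.3 -3.5 255;0 0 0 -15.7 0.3 -4.5 255;0 0 0 -16.5 0.3 -5.6 255;0 0 0 -17.1 0.4 -6.8 255;0 0 0 -17.6 0.4 -8.1 255;0 0 0 -17.6 0.4 -8.1 255")

```text
time_s: 31.32
eef_pos: [0.4726, -0.0181, 0.0919]
tool_rot: [-0.001, 0.706, 0.708, -0.002]
ft_force: [3.2, 0.5, -6.6]
grip_width: 0.0109
grasp_force: 30.0
```

```bash
python3 -c "
from h import *
s=st();w,x,y,z=s['tool_rot'];R=Ro.from_quat([x,y,z,w])
b=s['eef_pos']-R.apply([0,0,.017]);print('bar',b,np.arctan2(b[2]-.064,.599-b[0]),np.hypot(b[2]-.064,.599-b[0]))"
```

```text
t 31.32 pos [ 0.4726 -0.0181  0.0919] q [-0.18  0.22  1.89 -0.    1.03 -0.19] rot [-0.001  0.706  0.708 -0.002] F [ 3.2  0.5 -6.6] w 0.0109
bar [ 0.47263745 -0.01813015  0.10889441] 0.34137315074629504 0.13410071444699978
```

Request:
carry_out(series="0 0 0 -0.2 0 -0.7 255;0 0 0 -0.4 0 -1.4 255;0 0 0 -0.5 0 -2.1 255;0 0 0 -0.6 0 -2.8 255;0 0 0 -0.7 0 -3.4 255;0 0 0 -0.7 0 -4 255;0 0 0 -0.7 0 -4.5 255;0 0 0 -0.7 0 -4.9 255;0 0 0 -0.7 0 -4.9 255;0 0 0 -0.7 0 -4.9 255")

```text
time_s: 32.15
eef_pos: [0.4644, -0.0181, 0.0434]
tool_rot: [-0.003, 0.706, 0.708, -0.003]
ft_force: [-2.6, 2.9, 7.2]
grip_width: 0.0111
grasp_force: 30.0
```

```bash
python3 -c "
from h import *
s=st();b=s['eef_pos']+[0,0,.017];print('bar',b,np.arctan2(b[2]-.064,.599-b[0]))"
```

```text
t 32.15 pos [ 0.4644 -0.0181  0.0434] q [-0.19  0.27  1.97 -0.    0.91 -0.19] rot [-0.003  0.706  0.708 -0.003] F [-2.6  2.9  7.2] w 0.0111
bar [ 0.46441761 -0.01809704  0.06043951] -0.02644969921839279
```

Request:
carry_out(series="0 0 0 0 0 -0.3 255;0 0 0 0 0 -0.3 255;0 0 0 0 0 0 150;0 0 0 0 0 0 150;0 0 0 0 0 0 150;0 0 0 0 0 0 150;0 0 0 0 0 3 150;0 0 0 0 0 7 150;0 0 0 0 0 11 150;0 0 0 0 2 15 150;0 0 0 2 5 19 150;0 0 0 4.5 7 19 150;0 0 0 4.5 7 19 150;0 0 0 4.5 7 19 150;0 0 0 4.5 7 19 150")

```text
time_s: 33.4
eef_pos: [0.5096, 0.0512, 0.2322]
tool_rot: [-0.003, 0.706, 0.708, -0.004]
ft_force: [-0.6, -0.1, 0.5]
grip_width: 0.0384
grasp_force: 0.0
```

```bash
python3 - <<'E'
from h import *
import pickle
s=st()
C=cam("wrist");im,d=env.get_image("wrist");np.save("pics/w8.npy",d);pickle.dump(C,open('pics/w8.pkl','wb'))
P,u=cloud("wrist",d,C)
m=(u[:,1]>0)&(abs(P[:,0]-.555)<.03)&(abs(P[:,1]+.02)<.06)&(P[:,2]>.05)
Q=P[m];c=np.linalg.lstsq(np.c_[Q[:,:2],np.ones(len(Q))],Q[:,2],rcond=None)[0];print('plate slope',c.round(3),np.median(Q[:,2]))
k=(abs(P[:,0]-.572)<.03)&(abs(P[:,1]-.098)<.03)&(P[:,2]>.074)&(P[:,2]<.09)
r=cv2.minAreaRect(np.float32(P[k][:,:2]*1000));print('knob bar',k.sum(),r,np.median(P[k],0))
B=P[k][:,:2]-P[k][:,:2].mean(0);w,v=np.linalg.eigh(B.T@B);print('axis deg',np.degrees(np.arctan2(v[1,1],v[0,1])))
cv2.imwrite("pics/w8.png",cv2.resize(im[:,:,::-1],None,fx=1.25,fy=1.25))
E
```

```text
t 33.4 pos [0.5096 0.0512 0.2322] q [-0.03  0.17  1.58 -0.    1.4  -0.04] rot [-0.003  0.706  0.708 -0.004] F [-0.6 -0.1  0.5] w 0.0384
plate slope [0.026 0.007 0.053] 0.06715554652231143
knob bar 765 ((572.7957153320312, 99.72430419921875), (14.10301685333252, 41.74772644042969), 68.49803924560547) [0.57252687 0.1002076  0.08102149]
axis deg 157.84638745963363
```

View pics/w8.png

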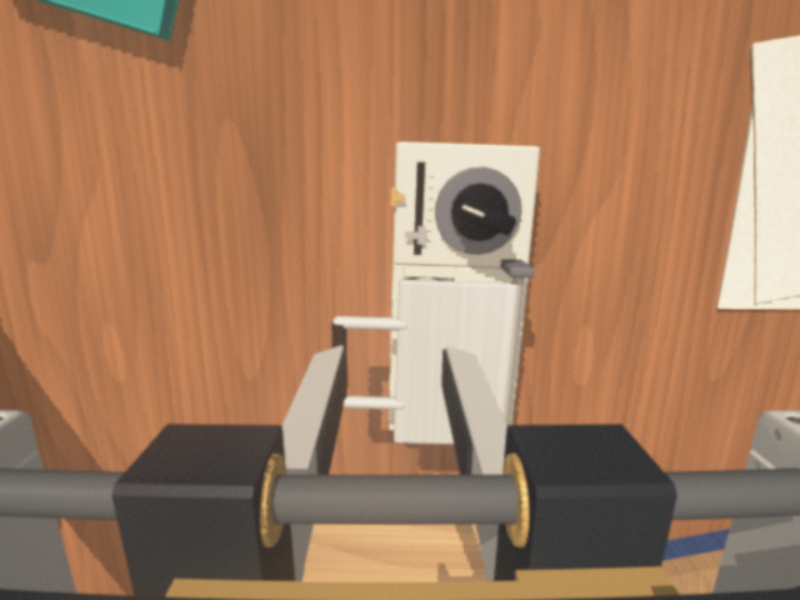

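The clamp is closed and level, with its plate top at 67 mm. The knob bar lies at -22° at (480,211), the pointer is at (417,236) and the brass mark is at (397,198). I'll measure the pointer and mark offsets more finely.

```bash
cat > pm.py <<'E'
from h import *
def pm(n,im,d,C):
    a=-.0205;O=np.array([.5348,-.0198]);Rz=np.array([[np.cos(a),-np.sin(a)],[np.sin(a),np.cos(a)]])
    P,u=cloud(n,d,C);X=atz(n,u,.042,C);L=(X[:,:2]-O)@Rz
    col=im[u[:,1],u[:,0]].astype(int);hsv=cv2.cvtColor(im,cv2.COLOR_RGB2HSV)[u[:,1],u[:,0]].astype(int)
    box=(L[:,1]>.076)&(L[:,1]<.168)&(L[:,0]>-.034)&(L[:,0]<.0)
    br=box&(hsv[:,1]>120)&(hsv[:,0]>12)&(hsv[:,0]<30)&(hsv[:,2]>120)&(L[:,0]>-.032)
    print('brass',br.sum(),L[br].mean(0).round(4),L[br].min(0).round(4),L[br].max(0).round(4))
    return L,col,hsv,box
E
python3 - <<'E'
from pm import *
import pickle
for k in ('7','8'):
    C=pickle.load(open(f'pics/w{k}.pkl','rb'));d=np.load(f'pics/w{k}.npy');im=cv2.imread(f'pics/w{k}.png')[:,:,::-1]
    if k=='8': im=cv2.resize(im,(640,480),interpolation=cv2.INTER_AREA)
    L,col,hsv,box=pm('wrist',np.ascontiguousarray(im),d,C)
    # slot row profile
    for x0 in (-.018,-.014,-.010): 
        s=box&(abs(L[:,0]-x0)<.0025);b=np.round(L[s,1]*500).astype(int);print(x0,[(i*2,int(hsv[s,2][b==i].mean())) for i in range(39,82) if (b==i).any()])
# upscaled crop
im=cv2.imread('pics/w7.png')[185:300,380:480];cv2.imwrite('pics/c7.png',cv2.resize(im,None,fx=6,fy=5,interpolation=cv2.INTER_CUBIC))
E
```

```text
brass 50 [-0.0285  0.1288] [-0.0316  0.123 ] [-0.0241  0.1348]
-0.018 [(78, 233), (80, 236), (82, 235), (84, 235), (86, 235), (88, 235), (90, 233), (92, 208), (94, 193), (96, 190), (98, 169), (100, 189), (102, 206), (104, 227), (106, 235), (108, 236), (110, 236), (112, 235), (114, 236), (116, 235), (118, 236), (120, 234), (122, 234), (124, 235), (126, 235), (128, 235), (130, 236), (132, 235), (134, 235), (136, 235), (138, 235), (140, 235), (142, 236), (144, 236), (146, 235), (148, 234), (150, 234), (152, 235), (154, 235), (156, 236), (158, 236), (160, 236), (162, 236)]
-0.014 [(78, 231), (80, 235), (82, 232), (84, 197), (86, 158), (88, 156), (90, 165), (92, 140), (94, 110), (96, 123), (98, 149), (100, 191), (102, 196), (104, 187), (106, 178), (108, 152), (110, 166), (112, 165), (114, 165), (116, 165), (118, 184), (120, 165), (122, 150), (124, 166), (126, 166), (128, 167), (130, 178), (132, 154), (134, 131), (136, 151), (138, 151), (140, 151), (142, 151), (144, 172), (146, 143), (148, 166), (150, 166), (152, 169), (154, 201), (156, 233), (158, 236), (160, 236), (162, 236)]
-0.01 [(78,
[... 1347 characters left out ...]
128, 193), (130, 191), (132, 196), (134, 197), (136, 203), (138, 207), (140, 206), (142, 212), (144, 191), (146, 191), (148, 193), (150, 196), (152, 189), (154, 198), (156, 224), (158, 236), (160, 237), (162, 237)]
-0.01 [(78, 212), (80, 231), (82, 233), (84, 210), (86, 123), (88, 94), (90, 95), (92, 97), (94, 133), (96, 156), (98, 182), (100, 200), (102, 194), (104, 171), (106, 152), (108, 128), (110, 96), (112, 89), (114, 93), (116, 95), (118, 95), (120, 85), (122, 85), (124, 84), (126, 85), (128, 86), (130, 90), (132, 85), (134, 88), (136, 90), (138, 93), (140, 93), (142, 93), (144, 90), (146, 83), (148, 83), (150, 84), (152, 84), (154, 97), (156, 175), (158, 234), (160, 236), (162, 236)]
```

View pics/c7.png

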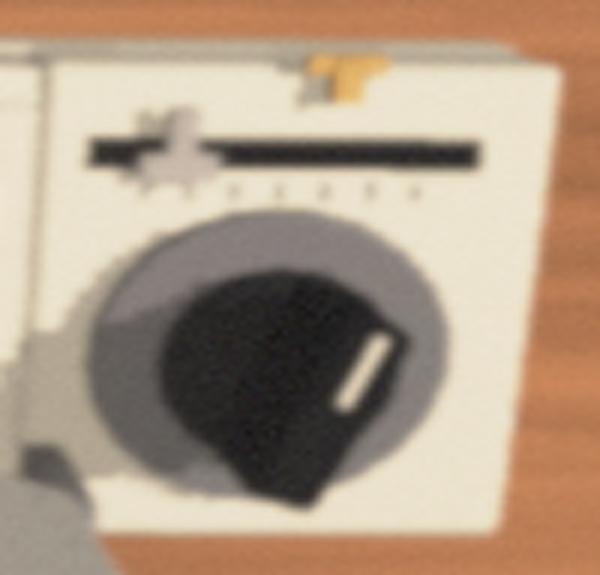

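Request:
carry_out(series="0 0 1.187 3 2.5 0 150;0 0 1.187 6.3 4.85 -2 150;0 0 1.187 6.3 4.85 -5 150;0 0 1.187 6.3 4.85 -8 150;0 0 1.187 6.3 4.85 -11 150;0 0 1.187 6.3 4.85 -11 150;0 0 1.187 6.3 4.85 -11 150;0 0 1.187 6.3 4.85 -11 150;0 0 1.187 6.3 4.85 -11 150;0 0 1.187 6.3 4.85 -11 150;0 0 1.187 6.3 4.85 -11 150;0 0 1.187 6.3 4.85 -11 150;0 0 1.187 6.3 4.85 -11 150")

```text
time_s: 34.53
eef_pos: [0.5727, 0.0994, 0.1231]
tool_rot: [-0.001, 0.191, 0.982, -0.003]
ft_force: [-0.6, -0.7, -0.3]
grip_width: 0.0384
grasp_force: 0.0
```

```bash
python3 -c "
from h import *
s=st();w,x,y,z=s['tool_rot'];R=Ro.from_quat([x,y,z,w]);print(R.as_matrix().round(3), np.degrees(np.arctan2(R.as_matrix()[1,0],R.as_matrix()[0,0])))"
```

```text
t 34.53 pos [0.5727 0.0994 0.1231] q [ 0.06  0.34  1.62 -0.01  1.18 -1.13] rot [-0.001  0.191  0.982 -0.003] F [-0.6 -0.7 -0.3] w 0.0384
[[-0.927  0.374 -0.003]
 [ 0.374  0.927 -0.006]
 [ 0.    -0.007 -1.   ]] 158.02272449828564
```

Request:
carry_out(series="0 0 0 0 0 -3 150;0 0 0 0 0 -5 150;0 0 0 0 0 -6.1 150;0 0 0 0 0 -6.1 150;0 0 0 0 0 -6.1 150;0 0 0 0 0 -6.1 255;0 0 0 0 0 -6.1 255;0 0 0 0 0 -6.1 255;0 0 0 0 0 -6.1 255")

```text
time_s: 35.28
eef_pos: [0.5736, 0.0988, 0.0637]
tool_rot: [0.0, 0.189, 0.982, -0.005]
ft_force: [-2.5, -9.0, 4.3]
grip_width: 0.0156
grasp_force: 4.4
```

Request:
carry_out(series="0 0 -0.11 0 0 0 255;0 0 -0.22 0 0 0 255;0 0 -0.33 0 0 0 255;0 0 -0.44 0 0 0 255;0 0 -0.55 0 0 0 255;0 0 -0.66 0 0 0 255;0 0 -0.77 0 0 0 255;0 0 -0.88 0 0 0 255;0 0 -0.99 0 0 0 255;0 0 -1.1 0 0 0 255;0 0 -1.21 0 0 0 255;0 0 -1.32 0 0 0 255;0 0 -1.43 0 0 0 255;0 0 -1.54 0 0 0 255;0 0 -1.65 0 0 0 255;0 0 -1.76 0 0 0 255;0 0 -1.87 0 0 0 255;0 0 -1.87 0 0 0 255;0 0 -1.87 0 0 0 255")

```text
time_s: 36.87
eef_pos: [0.5719, 0.0976, 0.0637]
tool_rot: [-0.001, 0.902, 0.431, -0.004]
ft_force: [-4.3, -5.2, 7.5]
grip_width: 0.0134
grasp_force: 30.0
```

```bash
python3 - <<'E'
from h import *
s=st();w,x,y,z=s['tool_rot'];M=Ro.from_quat([x,y,z,w]).as_matrix();print(np.degrees(np.arctan2(M[1,0],M[0,0])))
im,d=env.get_image("wrist");cv2.imwrite("pics/w9.png",im[:,:,::-1])
E
```

```text
t 36.87 pos [0.5719 0.0976 0.0637] q [ 0.05  0.4   1.7  -0.    1.05  0.73] rot [-0.001  0.902  0.431 -0.004] F [-4.3 -5.2  7.5] w 0.0134
51.06006758864015
```

View pics/w9.png

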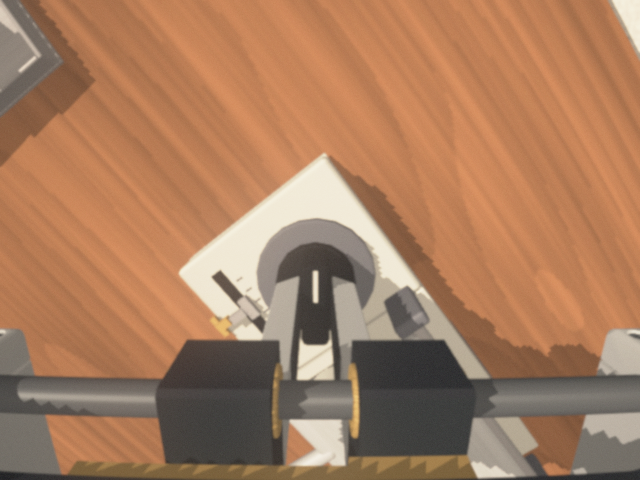

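The pointer at (245,310) is now close to the mark at (222,325). I'll release, rise and measure.

Request:
carry_out(series="0 0 0 0 0 0 150;0 0 0 0 0 0 150;0 0 0 0 0 0 150;0 0 0 0 0 0 150;0 0 0 0 0 3 150;0 0 0 0 0 6 150;0 0 0 0 0 7 150;0 0 0 0 0 7 150;0 0 0 0 0 7 150")

```text
time_s: 37.67
eef_pos: [0.5734, 0.1002, 0.1325]
tool_rot: [-0.003, 0.903, 0.431, -0.001]
ft_force: [-0.4, -0.5, -0.6]
grip_width: 0.0383
grasp_force: 0.0
```

```bash
python3 - <<'E'
from h import *
import pickle
s=st();C=cam("wrist")
im,d=env.get_image("wrist");np.save("pics/w10.npy",d);pickle.dump(C,open('pics/w10.pkl','wb'))
a=-.0205;O=np.array([.5348,-.0198]);Rz=np.array([[np.cos(a),-np.sin(a)],[np.sin(a),np.cos(a)]])
# rectified orthoview of console plane z=.042: rows = local x (from 0.01 down to -.035), cols = local y .07...175, 5 px/mm
gx=np.arange(.04,-.04,-.0002);gy=np.arange(.08,.17,.0002)
YY,XX=np.meshgrid(gy,gx);W=np.c_[XX.ravel(),YY.ravel()]@Rz.T+O
uv=proj("wrist",np.c_[W,np.full(len(W),.042)],C).astype(np.float32).reshape(len(gx),len(gy),2)
o=cv2.remap(im,uv[...,0],uv[...,1],cv2.INTER_CUBIC);cv2.imwrite("pics/o10.png",o[:,:,::-1])
P,u=cloud("wrist",d,C);L=(P[:,:2]-O)@Rz
k=(P[:,2]>.074)&(P[:,2]<.09)&(abs(L[:,1]-.12)<.03)&(abs(L[:,0]-.036)<.03);B=L[k]-L[k].mean(0);w,v=np.linalg.eigh(B.T@B);print('knob local deg',k.sum(),np.degrees(np.arctan2(v[1,1],v[0,1])))
E
```

```text
t 37.67 pos [0.5734 0.1002 0.1325] q [0.05 0.34 1.6  0.   1.21 0.73] rot [-0.003  0.903  0.431 -0.001] F [-0.4 -0.5 -0.6] w 0.0383
knob local deg 1324 52.851122212596145
```

View pics/o10.png

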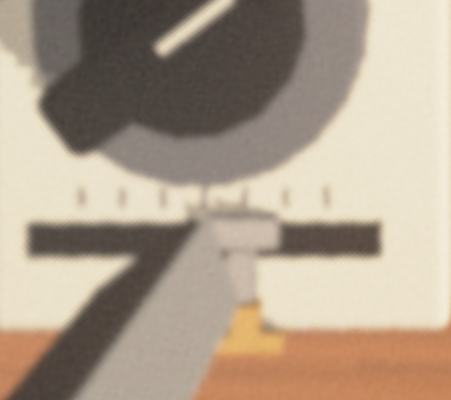

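Request:
carry_out(series="0 0 2.23 0 0.9 4 150;0 0 2.23 0 0.9 6 150;0 0 2.23 0 0.9 6 150;0 0 2.23 0 0.9 6 150;0 0 2.23 0 0.9 6 150;0 0 2.23 0 0.9 6 150;0 0 2.23 0 0.9 6 150;0 0 2.23 0 0.9 6 150;0 0 2.23 0 0.9 6 150;0 0 2.23 0 0.9 6 150;0 0 2.23 0 0.9 6 150;0 0 2.23 0 0.9 6 150;0 0 2.23 0 0.9 6 150;0 0 2.23 0 0.9 6 150;0 0 2.23 0 0.9 6 150;0 0 2.23 0 0.9 6 150;0 0 2.23 0 0.9 6 150;0 0 2.23 0 0.9 6 150;0 0 2.23 0 0.9 6 150;0 0 2.23 0 0.9 6 150")

```text
time_s: 39.38
eef_pos: [0.5726, 0.109, 0.1908]
tool_rot: [-0.001, 0.012, 1.0, -0.003]
ft_force: [0.7, -0.4, -0.5]
grip_width: 0.0388
grasp_force: 0.0
```

```bash
python3 - <<'E'
from h import *
s=st();C=cam("wrist")
im,d=env.get_image("wrist")
a=-.0205;O=np.array([.5348,-.0198]);Rz=np.array([[np.cos(a),-np.sin(a)],[np.sin(a),np.cos(a)]])
gx=np.arange(.0,-.04,-.0001);gy=np.arange(.1,.16,.0001)
YY,XX=np.meshgrid(gy,gx);W=np.c_[XX.ravel(),YY.ravel()]@Rz.T+O
uv=proj("wrist",np.c_[W,np.full(len(W),.042)],C).astype(np.float32).reshape(len(gx),len(gy),2)
o=cv2.remap(im,uv[...,0],uv[...,1],cv2.INTER_CUBIC);cv2.imwrite("pics/o11.png",o[:,:,::-1])
P,u=cloud("wrist",d,C);L=(P[:,:2]-O)@Rz
k=(abs(L[:,0]-.02)<.03)&(abs(L[:,1])<.05)&(P[:,2]>.05);print('clamp plate z',k.sum(),np.percentile(P[k,2],[5,50,95]).round(4))
E
```

```text
t 39.38 pos [0.5726 0.109  0.1908] q [ 0.07  0.3   1.51 -0.01  1.34 -1.47] rot [-0.001  0.012  1.    -0.003] F [ 0.7 -0.4 -0.5] w 0.0388
clamp plate z 8448 [0.066  0.0672 0.0683]
```

View pics/o11.png

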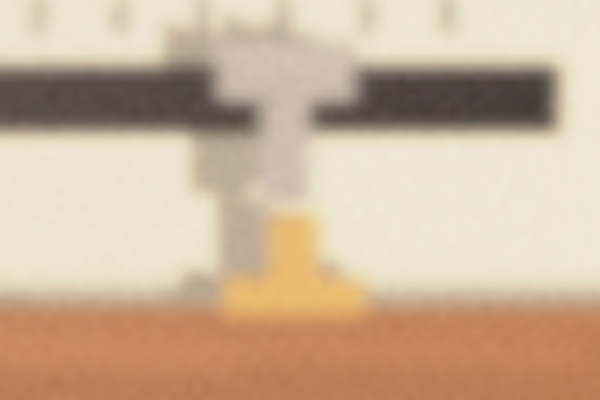

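The rectified view shows the pointer blade centred at column 284 and the brass stem at 292. At 10 px/mm that is 0.8 mm apart, within tolerance. The clamp plate is level and the robot touches nothing, so I'm handing in.

```bash
python3 -c "
from cell import env
print(env.job_done())"
```

```text
the job is handed in; nothing more can be done
None
```

I handed the job in at about 39 s of the 210 s. The hand-in returned no verdict. By my last measurements, both spent cartridges are in the larger grey tin, two fresh ones stand in bays 0 and 2, the clamp is closed and level, and the pointer is 0.8 mm from the brass mark.

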